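# Make up a lock kit and a base kit from the stock in the fitters' store

### The arm

A 6-joint arm with a two-finger parallel gripper is mounted at the origin on the work surface. World frame = base frame: x ahead of the robot, y to its left, z up, the work surface at z = 0. Lengths are in mm, angles in rad, forces in N, time in s.
With the tool pointing down it reaches from about 275 to 1000 mm from the base axis. Payload 8.4 kg.
Tool frame: the origin (TCP) lies on the mounting face of the last link; the fingertips stand 173 mm ahead of it and the grasp point (between the pads) lies 155 mm ahead of it; z points along the fingers, y is the direction in which the jaws open and shut (so a half turn about z gives the same grasp; the last joint's range is limited). The gripper opens to 85 mm and grips with 20 to 120 N. Pads are 22 mm wide; open, the fingers measure 114 mm over their backs; the gripper's body (76 mm by 85 mm) begins 54 mm behind the grasp point. The pads swing forward as they close: fully open they stand 13 mm farther back than shut.
Start: joints at [1.173, 0.353, 1.633, -0, 1.155, -0.002], TCP at [240.966, 576.684, 404.681] pointing down, gripper open.
Joint ranges: [-2.63, 2.63], [-0.92, 2.1], [0.06, 2.66], [-1.3, 4.44], [0, 2.69], [-3.02, 3.02]. Speed limits (rad/s): [2.22, 2.22, 2.79, 3.14, 3.14, 3.14].

### API

Orientations are given as [roll, pitch, yaw] about the fixed x, y, z axes, in that order (R = Rz(yaw) Ry(pitch) Rx(roll)).
In Python, from rig import r, grab_frame, spotter gives the robot as it stands.
- The arm moves only by the tool apply_moves, never from a script. Its argument "motion" is text: rows parted by semicolons, each of 5 numbers parted by spaces: the opening, from -1 (shut) to 1 (fully open), then the shift along the tool's x, y, z as a fraction of full scale, then the turn about the tool's z as a fraction of full scale. In form: hand x y z twist; .... A call has 1 to 20 rows; each row is the pose to reach, as a shift and turn from the pose commanded when the call began, along the tool's axes at that moment, turning the shorter way round; what a row does not reach only later rows make up. Full scale, the value 1, is 1 m for a shift and pi rad for a turn. A row lasts 1/12 s, in which the tool goes at most 41.7 mm and 7.16 degrees, less where a joint would pass 70% of its speed; a pose out of reach is approached as far as the arm can. A call with a number of a shift or a turn outside -1 to 1 is refused whole. A call with a gripper value outside its range is refused whole. The fingers move at their own pace and stop on an object; "squeeze" is the grip in N (left out, the last holds). Time passes only in rows, so rows that repeat a pose let the fingers close. It gives the time, the measured TCP pose, the force and the opening at its end, in the units of the state.
- r.sense(): the state, without advancing time (a new reading comes with each control period).
- grab_frame(name): name is "side" or "top"; returns a dict with "img" (384x512x3 uint8, red, green, blue), "fx", "fy", "cx", "cy" (pixels), "R" (3x3) and "t" (3): a world point X has camera coordinates R X + t. Camera axes: x right, y down, z forward; pixel columns grow to the right and rows downward; lengths in mm; the calibration is good to about 2 mm. A picture is of the moment at which its call begins. There is no depth.
- r.sign_off(): hands the job in, once; it reports no verdict.
Trained networks look in the newest picture that a camera, given by its name, has taken for a name from the list of things; names that differ only in an ending like _2 or _b are one class to them, and where a whole thing is asked for, a point or a joint stands for the part that bears it (a point fixed in the world has none). Each returns a list of dicts, best first, with "conf" (0 to 1); they miss things now and then, are a little off and sometimes report something else, mostly with a low value. They report only what shows in the picture. A call takes as long as a camera call.
- spotter.boxes_of(query, camera): "point" ([x, y, z] in mm, in world coordinates, good to about 4 mm: the middle of the surface that is visible of it).
- spotter.place_of(query, camera): "point" ([x, y, z] in mm, in world coordinates, good to about 4 mm: a listed point, or the origin of a listed thing).
The state is a dict: "clock": time; "qpos": joint angles; "qvel": joint speeds; "joint_efforts": joint torques, N m; "eef_pos": TCP position; "tcp_rot": TCP orientation; "contact_force": force on the tool from outside, world axes, zero at the start; "wrist_torque": the same for the moment, N m; "opening": opening from 0.0 (shut) to 1.0 (fully open).
Only numpy, scipy, OpenCV 4.12 (cv2) and the standard library are available. Lean on these libraries where they do the work, as an engineer would, in place of code of your own. Each camera call takes 0.05 s, during which the arm holds its last target.

### The job

Make up two kits from the stock on the bench. Lock kit: slide the circuit card down between the card guides of the grey housing until it is fully home, and stand the door knob upright in the open bay of the same housing. Base kit: in the wooden three-cell tray put the U-shaped post shoe in the cell next to the tongue, the castor (wheel up) in the middle cell and the levelling foot in the cell farthest from the tongue, each standing upright on the cell floor; do not shift or tip the jar.

Things in the scene. Friction and masses are not known exactly. Their poses are not given: they have to be found in the camera images.
- card (a point): Circuit card on edge in a slotted wood block (50 x 96 x 30 mm; its lower 24 mm in the slot, lift straight up). Green board 4 mm thick (x), 80 wide (y), 84 tall; on top, mid-width, a black grip 10 thick (x), 46 wide (y), 74 to 100 mm above the card's foot. 70 g. Point: 50 mm above the foot, 37 mm below the grip's centre; x normal to the board, y its width, z up. Either face may point either way.
- knob (a point): Steel door knob standing upright on its rose: rose disc 52 mm diameter and 6 mm thick, neck 22 mm diameter, round head 48 mm diameter (widest from 40 to 50 mm above its foot), 62 mm tall, about 220 g. The point is on its axis, 31 mm above its foot; z up.
- shoe (a point): Aluminium U-shaped post shoe, open upward: base 40 mm (x) by 46 mm (y), two upright ears 5 mm thick at the +y and -y sides, outer width 46 mm (y), 60 mm tall, about 150 g. The point is at the middle, 30 mm above its foot (between the ears); y runs from ear to ear, z up.
- castor (a point): Castor standing on its square steel plate, wheel up: plate 44 x 44 x 5 mm; fork 28 mm wide over its cheeks (y; 26 long in x, 9 to 51 mm above the foot); black wheel 44 mm diameter, 18 wide, axle along y, 44 mm above the foot and 4 mm to +x. 66 mm tall, 160 g. Point: over the plate's middle, 33 mm above its foot; z up.
- foot (a point): Levelling foot standing on its round black rubber pad (46 mm diameter, 16 mm tall, domed) with a brass collar (24 mm diameter, 16 to 24 mm above the foot) and an upright steel threaded stem of 14 mm diameter; 66 mm tall, about 120 g. The point is on the stem's axis, 33 mm above its foot; z up.
- housing: Fixed grey tray 170 (x) x 112 (y) mm, walls 24 tall, 5 thick, floor 6 mm up. At +x two black vertical card guides, 65 mm tall. Card goes at x=+55, y=0, its normal along x: slots 8 wide up to 52 mm height, flared to about 17 at the mouth, 87 mm between slot bottoms; home = on the floor. Open bay (clear x -80 to +39, y +-51) has its middle at x=-25. Origin: centre of underside; z up.
- tray: Fixed wooden tray 236 (x) x 90 (y) mm, walls 22 tall, 6 thick, floor 6 mm above the bench; three equal cells in a row, 70 (x) x 78 (y) mm, centres at x = -77, 0, +77 mm, y = 0. A flat tongue with a dark spot (36 x 44 x 12 mm) sticks out of its -x end: the cell next to it is x = -77. Origin: centre of the underside, at bench level; z up.
- jar (a point): Amber glass jar with a steel lid, 52 mm diameter, 70 mm tall, loose, standing among the stock; belongs to neither kit. The point is on its axis, 35 mm above its foot.

How it is judged (in metres and radians):
At the end, for the whole second after the job is handed in: Card upright between the guides, within 5 mm of fully home; knob upright on the floor of the open bay; shoe next to the tongue, castor mid, foot far, upright on their cell floors (20 mm along, 26 mm across, tilt under 0.17 rad); all released and at rest (x of card in the frame of housing between 0.047 and 0.063 m and y of card in the frame of housing between -0.008 and 0.008 m and z of card in the frame of housing between 0.05 and 0.061 m and angle between each of card, knob, shoe, castor, foot's own z axis and vertical below 0.17 rad and angle between the x axis of card and the x axis of housing, either way round below 0.2 rad and x of knob in the frame of housing between -0.06 and 0.028 m and y of knob in the frame of housing between -0.03 and 0.03 m and z of knob in the frame of housing between 0.03 and 0.042 m and x of shoe in the frame of tray between -0.0967 and -0.0567 m and y of shoe in the frame of tray between -0.026 and 0.026 m and z of shoe in the frame of tray between 0.03 and 0.043 m and x of castor in the frame of tray between -0.02 and 0.02 m and y of castor in the frame of tray between -0.026 and 0.026 m and z of castor in the frame of tray between 0.033 and 0.046 m and x of foot in the frame of tray between 0.0567 and 0.0967 m and y of foot in the frame of tray between -0.026 and 0.026 m and z of foot in the frame of tray between 0.033 and 0.046 m and linear speed of each of card_b, knob_b, shoe_b, castor_b, foot_b below 0.02 m/s); the robot touches nothing.
It fails at once if the jar is shifted by more than 40 mm or tipped (distance of jar from where it was at the start of the episode above 0.04 m or angle between jar's own z axis and vertical above 0.5 rad).
It also fails if it takes over 134 s, if anything falls off the work surface, if the arm or the gripper's body presses on something with over 40 N, if the wrist force passes 120 N, or if a joint passes its speed limit or range.

## Working session

There is one attempt and no reset: what is moved stays moved. The work goes in short steps, Python scripts to look and compute and a tool call to move; the robot and the scene stay as the last step left them, time stands still between calls to the robot, and variables do not carry over. Pictures are saved under pics/ and viewed, and the job is handed in when it is done.

Besides the shell and the picture viewer there is one more tool, called after "Emit:" as name(argument=value, ...), one argument or row to a line, values as JSON. apply_moves: Moves the arm, as the interface text tells. Its arguments: {"type":"object","properties":{"motion":{"type":"string"},"squeeze":{"type":"number"}},"required":["motion"]}

```bash
ls; mkdir -p pics; python3 - <<'E'
from rig import r, grab_frame, spotter
import cv2
print(r.sense())
for n in("side","top"):
    f=grab_frame(n); cv2.imwrite(f"pics/{n}0.png",cv2.cvtColor(f["img"],cv2.COLOR_RGB2BGR))
    print(n,f["fx"],f["cx"],f["cy"],f["R"],f["t"])
for q in "card knob shoe castor foot housing tray jar".split():
    for n in("side","top"):
        print(q,n,[( [round(x) for x in d["point"]],round(d["conf"],2)) for d in spotter.place_of(q,n)][:3])
E
```

```text
pics
{'clock': 0.0, 'qpos': array([ 1.17257821e+00,  3.53646260e-01,  1.63416951e+00, -1.94342539e-05,
        1.15517961e+00, -2.39811814e-03]), 'qvel': array([ 0.00065588, -0.00029399, -0.00030364,  0.00012635, -0.00110791,
        0.00174969]), 'joint_efforts': array([ 2.06804078e-03, -6.05237246e+01, -3.42077780e+01,  4.07385814e-04,
        9.13798925e-03, -2.49774388e-05]), 'eef_pos': array([240.88399946, 576.44710879, 403.94754921]), 'tcp_rot': array([-3.14018989e+00,  1.44048025e-05,  2.74578053e+00]), 'contact_force': array([-0.88074475, -1.02605026, -0.15549644]), 'wrist_torque': array([-0.03715276,  0.01031309,  0.02873408]), 'opening': 1.0006699534456267}
side 493.57110407178004 256.40642340704915 186.97925448502224 [[ 8.33549498e-01 -5.52444780e-01 -1.60582667e-05]
 [-3.83170091e-01 -5.78120529e-01 -7.20386934e-01]
 [ 3.97964718e-01  6.00484320e-01 -6.93572393e-01]] [-461.78770315  261.55272274 1169.23448406]
top 420.16836493399626 249.7553332792174 190.74977175643525 [[-0.00684053 -0.99993095 -0.00955486]
 [-0.98417935  0.00842386 -0.17697471]
 [ 0.17704298  0.0081931  -0.98416902]] [   3.16133577  538.26004862 1095.69896898]
card side [([480, -125, 60], 0.98)]
card top [([483, -125, 57], 0.59)]
knob side [([638, -5, 30], 0.87)]
knob top []
shoe side [([627, 136, 26], 0.92)]
shoe top [([625, 136, 29], 0.69), ([477, 12, 38], 0.21)]
castor side [([442, 149, 34], 0.74)]
castor top [([447, 150, 33], 0.59)]
foot side [([639, -6, 30], 0.59), ([625, -165, 32], 0.48)]
foot top []
housing side [([539, 336, 2], 0.66)]
housing top [([533, 337, 0], 0.8)]
tray side [([519, -335, 5], 0.77)]
tray top [([525, -328, 1], 0.56)]
jar side [([478, 13, 34], 0.74), ([622, -162, 34], 0.26)]
jar top [([480, 12, 39], 0.72)]
```

View pics/side0.png

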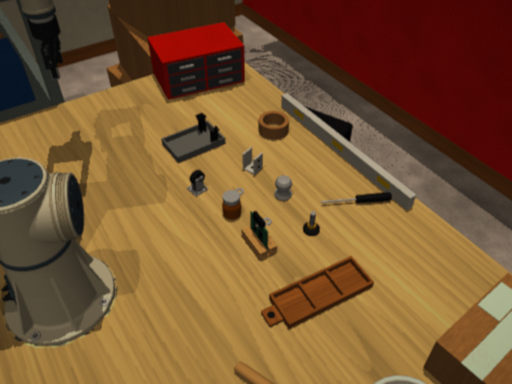

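View pics/top0.png

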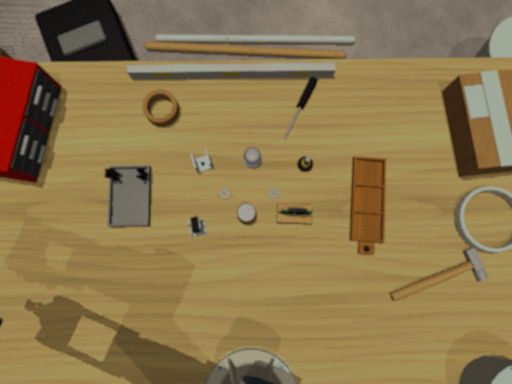

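```bash
cat > h.py <<'E'
import numpy as np, cv2
from rig import r, grab_frame, spotter
def proj(f,P):
    P=np.atleast_2d(P).astype(float); c=P@np.array(f["R"]).T+np.array(f["t"])
    return np.c_[c[:,0]/c[:,2]*f["fx"]+f["cx"], c[:,1]/c[:,2]*f["fy"]+f["cy"]]
def back(f,uv,z):
    uv=np.atleast_2d(uv); R=np.array(f["R"]);t=np.array(f["t"])
    d=np.c_[(uv[:,0]-f["cx"])/f["fx"],(uv[:,1]-f["cy"])/f["fy"],np.ones(len(uv))]@R
    o=-R.T@t; s=(z-o[2])/d[:,2]; return o+d*s[:,None]
def crop(f,c,half,scale,name,polys=()):
    """crop around pixel c; polys: list of Nx3 world polylines"""
    u,v=int(c[0]-half[0]),int(c[1]-half[1])
    u=max(u,0);v=max(v,0)
    im=cv2.cvtColor(f["img"],cv2.COLOR_RGB2BGR)[v:v+2*half[1],u:u+2*half[0]]
    im=cv2.resize(im,None,fx=scale,fy=scale,interpolation=cv2.INTER_CUBIC)
    for p in polys:
        q=((proj(f,p)-[u,v]+.5)*scale).round().astype(int)
        cv2.polylines(im,[q.reshape(-1,1,2)],False,(0,255,255),1)
    cv2.imwrite("pics/"+name,im); return u,v
def rect(x,y,yaw,a,b,z,ox=0,oy=0):
    c,s=np.cos(yaw),np.sin(yaw)
    P=np.array([[-a/2,-b/2],[a/2,-b/2],[a/2,b/2],[-a/2,b/2],[-a/2,-b/2]])+[ox,oy]
    return np.c_[x+P[:,0]*c-P[:,1]*s,y+P[:,0]*s+P[:,1]*c,np.full(5,z)]
def circ(x,y,rad,z):
    t=np.linspace(0,2*np.pi,40); return np.c_[x+rad*np.cos(t),y+rad*np.sin(t),np.full(40,z)]
E
python3 - <<'E'
from h import *
f=grab_frame("top"); g=grab_frame("side")
Y=0
def both(fn,name):
    pass
H=[rect(534,337,0.0,170,112,24),rect(534,337,0.0,170,112,0)]
T=[rect(522,-331,0.0,236,90,22),rect(522,-331,0.,236,90,0),rect(522,-331,0.,36,44,12,-136)]
crop(f,(131,195),(40,40),8,"h1.png",H); crop(g,(195,140),(45,40),8,"h1s.png",H)
crop(f,(368,205),(40,55),6,"t1.png",T); crop(g,(318,292),(65,45),6,"t1s.png",T)
E
```

```text
(no output)
```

View pics/h1.png

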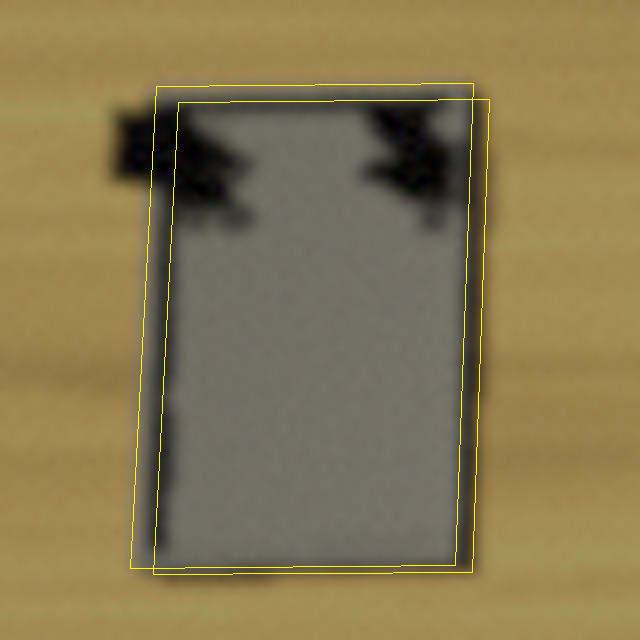

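View pics/t1.png

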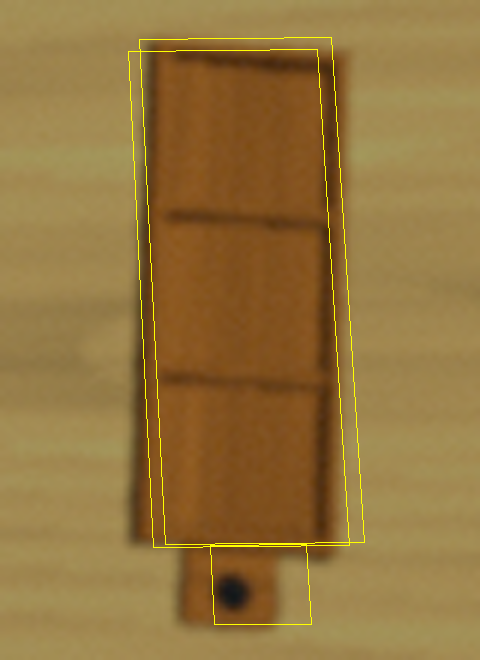

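View pics/h1s.png

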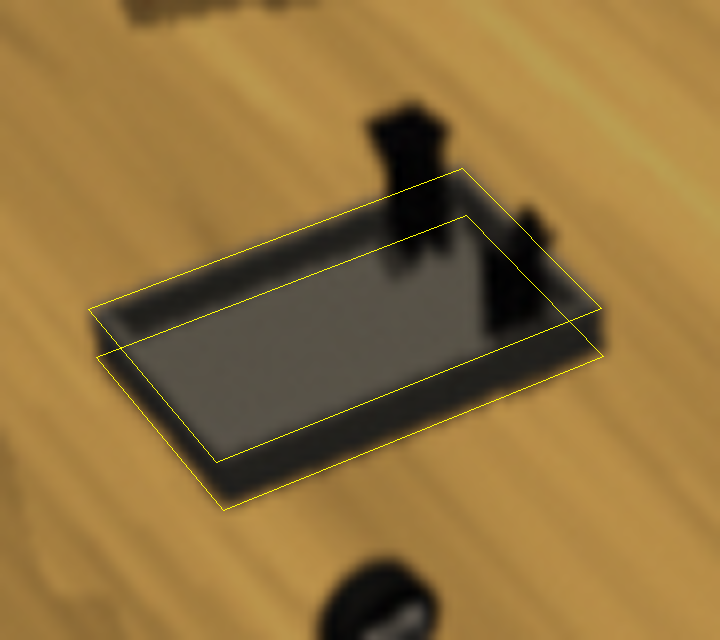

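View pics/t1s.png

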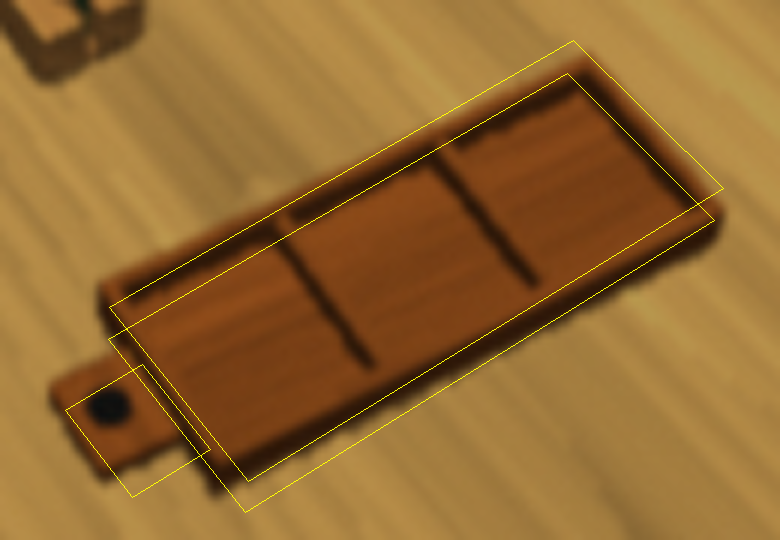

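```bash
cat > fit.py <<'E'
from h import *
from scipy.optimize import differential_evolution
def dens(p,n=2.0):
    out=[]
    for a,b in zip(p[:-1],p[1:]):
        k=max(2,int(np.linalg.norm(b-a)/n)); out.append(a+(b-a)*np.linspace(0,1,k)[:,None])
    return np.vstack(out)
def edge(f,s=1.0):
    im=cv2.GaussianBlur(f["img"].astype(np.float32),(0,0),s)
    gx=cv2.Sobel(im,cv2.CV_32F,1,0);gy=cv2.Sobel(im,cv2.CV_32F,0,1)
    m=np.sqrt((gx**2+gy**2).sum(2)); return np.minimum(m,250)
def fit(model,x0,rng,frames):
    E=[edge(f) for f in frames]
    def cost(q):
        P=np.vstack([dens(p) for p in model(*q)]); c=0
        for f,e in zip(frames,E):
            uv=proj(f,P).astype(np.float32)
            c-=cv2.remap(e,uv[:,0].reshape(-1,1),uv[:,1].reshape(-1,1),cv2.INTER_LINEAR).mean()
        return c
    R=differential_evolution(cost,[(a-d,a+d) for a,d in zip(x0,rng)],seed=1,maxiter=150,popsize=20,tol=1e-6)
    return R.x,R.fun
housing=lambda x,y,w:[rect(x,y,w,170,112,24),rect(x,y,w,160,102,6)[0:0] if 0 else rect(x,y,w,160,102,24)]
def tray(x,y,w):
    return [rect(x,y,w,236,90,22),rect(x,y,w,36,44,12,-136)[[3,0]],rect(x,y,w,36,44,12,-136)[[0,1]],rect(x,y,w,36,44,12,-136)[[2,3]]]
def knob(x,y): return [circ(x,y,24,45)]
def jar(x,y): return [circ(x,y,26,70),circ(x,y,26,0)]
def ft(x,y): return [circ(x,y,23,5)]
def shoe(x,y,w): 
    return [rect(x,y,w,40,5,60,0,20.5),rect(x,y,w,40,5,60,0,-20.5),rect(x,y,w,40,46,0)]
def castor(x,y,w): return [rect(x,y,w,44,44,3)]
def card(x,y,w): return [rect(x,y,w,50,96,30),rect(x,y,w,50,96,0)]
E
python3 - <<'E'
from fit import *
f=grab_frame("top"); g=grab_frame("side")
import pickle; pickle.dump((f,g),open("fg0.pkl","wb"))
for n,m,x0,d in [("housing",housing,(535,336,0),(15,15,.3)),("tray",tray,(522,-331,0),(15,15,.3)),
 ("knob",knob,(638,-5),(12,12)),("jar",jar,(479,12),(12,12)),("foot",ft,(625,-163),(15,15)),
 ("shoe",shoe,(626,136,0),(10,10,.8)),("castor",castor,(445,149,0),(10,10,.78)),("card",card,(481,-125,0),(10,10,.8))]:
    for fs,nm in(((f,),"top"),((g,),"side"),((f,g),"both")):
        q,c=fit(m,x0,d,fs); print(n,nm,np.round(q,3),round(c,1))
E
```

```text
housing top [5.28886e+02 3.26683e+02 9.00000e-03] -169.5
housing side [5.35077e+02 3.38391e+02 4.50000e-02] -188.9
housing both [5.32431e+02 3.38051e+02 5.60000e-02] -351.8
tray top [ 5.17746e+02 -3.25529e+02 -8.10000e-02] -201.0
tray side [ 5.14761e+02 -3.30285e+02 -8.00000e-02] -206.5
tray both [ 5.15911e+02 -3.28538e+02 -9.20000e-02] -359.2
knob top [626.003 -10.579] -124.8
knob side [644.156  -2.169] -158.4
knob both [643.144  -3.656] -265.3
jar top [477.202   6.855] -161.0
jar side [478.99    8.326] -175.1
jar both [477.4     7.018] -334.4
foot top [ 622.027 -157.034] -238.9
foot side [ 623.616 -156.896] -240.7
foot both [ 623.136 -157.095] -478.3
shoe top [6.28345e+02 1.35311e+02 2.85000e-01] -154.6
shoe side [6.26814e+02 1.30855e+02 3.82000e-01] -214.1
shoe both [6.28372e+02 1.32003e+02 4.24000e-01] -357.2
castor top [ 4.49198e+02  1.48609e+02 -1.34000e-01] -174.0
castor side [ 4.49713e+02  1.48767e+02 -2.90000e-01] -190.6
castor both [ 4.49646e+02  1.48982e+02 -2.72000e-01] -363.1
card top [ 4.72035e+02 -1.18663e+02 -7.10000e-02] -123.5
card side [ 4.78619e+02 -1.23751e+02 -6.20000e-02] -183.1
card both [ 4.75442e+02 -1.23245e+02 -4.10000e-02] -268.6
```

```bash
cat > mont.py <<'E'
from fit import *
import pickle
def mont(fr,items,name,half=24,tile=190,cols=4):
    ts=[]
    for f in fr:
        for (m,q,ctr) in items:
            c=proj(f,[[ctr[0],ctr[1],20]])[0]
            h=half
            u,v=int(c[0]-h),int(c[1]-h)
            im=cv2.cvtColor(f["img"],cv2.COLOR_RGB2BGR)[v:v+2*h,u:u+2*h]
            s=tile/(2*h); im=cv2.resize(im,(tile,tile),interpolation=cv2.INTER_CUBIC)
            for p in m(*q):
                pp=((proj(f,p)-[u,v]+.5)*s).round().astype(int)
                cv2.polylines(im,[pp.reshape(-1,1,2)],False,(0,255,255),1)
            ts.append(im)
    rows=[np.hstack(ts[i:i+cols]) for i in range(0,len(ts),cols)]
    cv2.imwrite("pics/"+name,np.vstack(rows))
E
python3 - <<'E'
from mont import *
f,g=pickle.load(open("fg0.pkl","rb"))
mont((f,g),[(knob,(643,-3.6),(640,-5)),(ft,(623,-157),(623,-157)),(shoe,(628,132,.38),(627,134)),(castor,(449.6,149,-.27),(449,149))],"m1.png",22,200)
mont((f,g),[(jar,(477,7),(477,7)),(card,(477,-123,-.055),(478,-123))],"m2.png",30,300,2)
mont((f,g),[(housing,(532.5,338,.05),(532,338)),(tray,(516,-328.5,-.085),(510,-328))],"m3.png",70,300,2)
E
```

```text
(no output)
```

View pics/m1.png

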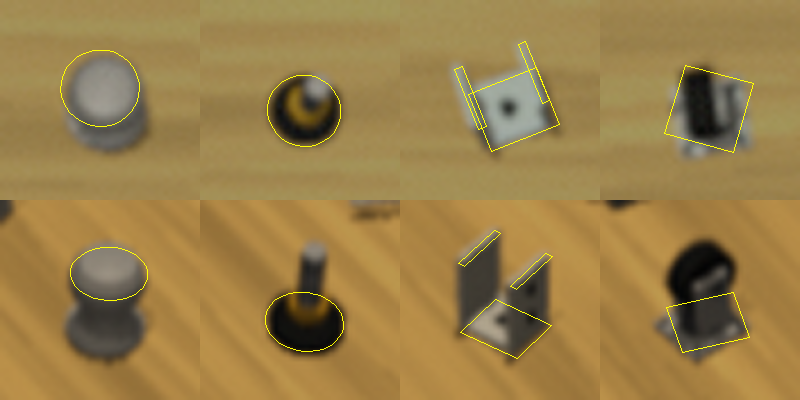

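View pics/m2.png

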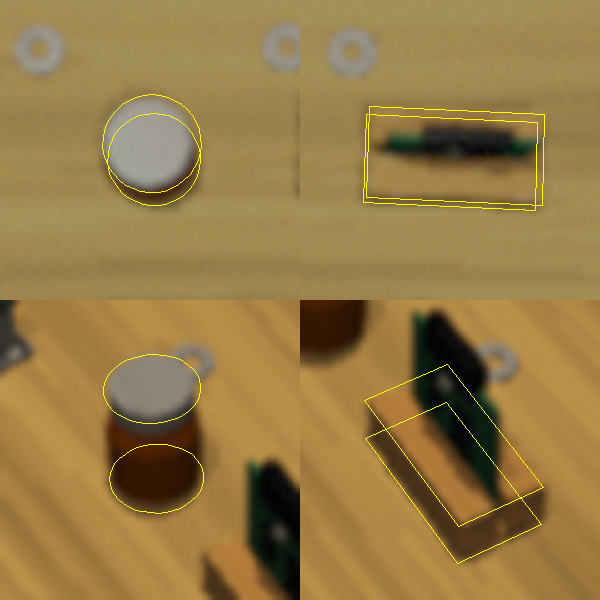

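View pics/m3.png

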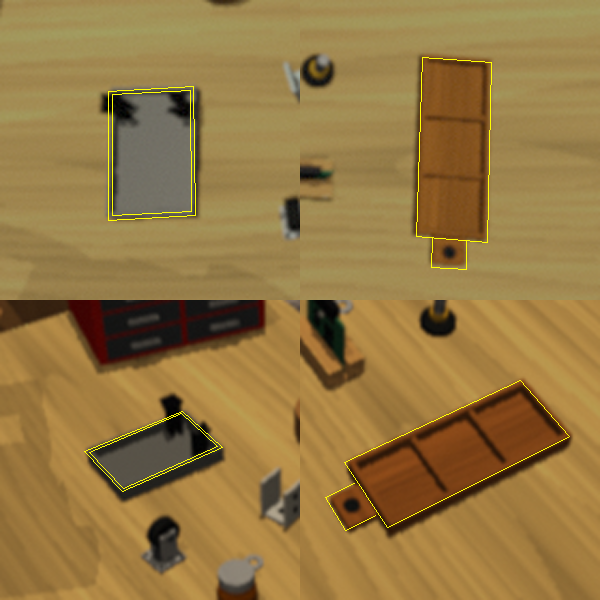

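```bash
cat > sil.py <<'E'
from mont import *
def box(x,y,w,a,b,z0,z1,ox=0,oy=0):
    return np.vstack([rect(x,y,w,a,b,z0,ox,oy)[:4],rect(x,y,w,a,b,z1,ox,oy)[:4]])
def cyl(x,y,r0,z0,r1,z1): return np.vstack([circ(x,y,r0,z0),circ(x,y,r1,z1)])
def render(f,parts,S=4,win=None):
    u0,v0,u1,v1=win
    m=np.zeros(((v1-v0)*S,(u1-u0)*S),np.uint8)
    for p in parts:
        q=((proj(f,p)-[u0,v0]+.5)*S).round().astype(np.int32)
        cv2.fillConvexPoly(m,cv2.convexHull(q.reshape(-1,1,2)),1)
    return m
def mask(f,win,S=4,kind="gray",thr=90,lab=None):
    u0,v0,u1,v1=win
    im=cv2.resize(f["img"][v0:v1,u0:u1],None,fx=S,fy=S,interpolation=cv2.INTER_CUBIC)
    a=im.astype(int)
    if kind=="gray": return (((a[...,0]-a[...,2])<thr)).astype(np.uint8)
M={}
M["housing"]=lambda x,y,w:[box(x,y,w,170,112,0,24)]
M["knob"]=lambda x,y:[cyl(x,y,26,0,26,6),cyl(x,y,11,6,11,30),cyl(x,y,24,40,24,50),cyl(x,y,18,32,12,62)]
M["foot"]=lambda x,y:[cyl(x,y,23,0,23,6),cyl(x,y,15,0,15,16),cyl(x,y,12,16,12,24),cyl(x,y,7,24,7,66)]
M["shoe"]=lambda x,y,w:[box(x,y,w,40,46,0,5),box(x,y,w,40,5,0,60,0,20.5),box(x,y,w,40,5,0,60,0,-20.5)]
def wheel(x,y,w):
    t=np.linspace(0,2*np.pi,30); c,s=np.cos(w),np.sin(w); o=[]
    for yy in(-9,9):
        lx=4+22*np.cos(t); o.append(np.c_[x+lx*c-yy*s,y+lx*s+yy*c,44+22*np.sin(t)])
    return np.vstack(o)
M["castor"]=lambda x,y,w:[box(x,y,w,44,44,0,5),box(x,y,w,26,28,5,51),wheel(x,y,w)]
M["card"]=lambda x,y,w:[box(x,y,w,4,80,30,90),box(x,y,w,10,46,80,106)]
def sfit(name,x0,d,frames,thr,half):
    data=[]
    for f in frames:
        c=proj(f,[[x0[0],x0[1],25]])[0]
        win=(int(c[0]-half),int(c[1]-half),int(c[0]+half),int(c[1]+half))
        k=mask(f,win,thr=thr)
        n,l,st,ce=cv2.connectedComponentsWithStats(k)
        big=1+np.argmax(st[1:,4]); k=(l==big).astype(np.uint8)
        data.append((f,win,k))
    def cost(q):
        c=0
        for f,w,k in data:
            m=render(f,M[name](*q),win=w); c-= (m&k).sum()/(m|k).sum()
        return c/len(data)
    R=differential_evolution(cost,[(a-e,a+e) for a,e in zip(x0,d)],seed=1,maxiter=60,popsize=12,tol=1e-5)
    return R.x,R.fun,data
def show(name,q,data,fn,sc=1):
    t=[]
    for f,w,k in data:
        u0,v0,u1,v1=w
        im=cv2.cvtColor(cv2.resize(f["img"][v0:v1,u0:u1],None,fx=4,fy=4,interpolation=cv2.INTER_CUBIC),cv2.COLOR_RGB2BGR)
        for mm,col in((render(f,M[name](*q),win=w),(0,255,255)),(k,(255,0,255))):
            cs,_=cv2.findContours(mm,cv2.RETR_EXTERNAL,cv2.CHAIN_APPROX_NONE); cv2.drawContours(im,cs,-1,col,1)
        t.append(cv2.resize(im,(260,260)))
    return np.hstack(t)
E
cat > s1.py <<'E'
from sil import *
f,g=pickle.load(open("fg0.pkl","rb"))
rows=[]
for n,x0,d,h,thr in [("housing",(533,338,0.03),(12,12,.15),44,75),
 ("knob",(638,-5),(12,12),20,75),("foot",(625,-160),(12,12),20,75),
 ("shoe",(628,132,.38),(10,10,.3),22,75),("castor",(446,149,0),(10,10,.78),22,75),("card",(479,-125,-.05),(10,10,.2),26,55)]:
    for fs,nm in(((f,),"top"),((g,),"side"),((f,g),"both")):
        q,c,da=sfit(n,x0,d,fs,thr,h); print(n,nm,np.round(q,3),round(c,3))
    rows.append(show(n,q,da,None))
cv2.imwrite("pics/s1.png",np.vstack([np.hstack(rows[:1]+rows[1:2]),]))
for i in range(3): cv2.imwrite(f"pics/s1_{i}.png",np.vstack(rows[2*i:2*i+2]))
E
time python3 s1.py
```

```text
housing top [ 5.32866e+02  3.38474e+02 -3.00000e-03] -0.903
housing side [5.35197e+02 3.38504e+02 1.00000e-02] -0.922
housing both [5.35740e+02 3.38176e+02 1.00000e-02] -0.911
knob top [640.124  -7.142] -0.841
knob side [639.49   -6.187] -0.944
knob both [639.202  -5.948] -0.891
foot top [ 623.26  -158.813] -0.782
foot side [ 624.292 -157.577] -0.898
foot both [ 624.032 -157.437] -0.837
shoe top [6.28153e+02 1.35044e+02 1.69000e-01] -0.735
shoe side [6.27868e+02 1.34937e+02 3.11000e-01] -0.952
shoe both [6.27732e+02 1.35696e+02 2.85000e-01] -0.826
castor top [4.43116e+02 1.47545e+02 2.67000e-01] -0.751
castor side [4.44965e+02 1.47778e+02 1.76000e-01] -0.952
castor both [4.44949e+02 1.47850e+02 1.97000e-01] -0.85
card top [ 4.77470e+02 -1.21902e+02 -4.20000e-02] -0.92
card side [ 4.77318e+02 -1.24650e+02 -7.20000e-02] -0.672
card both [ 4.77493e+02 -1.22701e+02 -4.30000e-02] -0.788
real	0m35.433s
user	0m35.449s
sys	0m0.260s
```

View pics/s1_0.png

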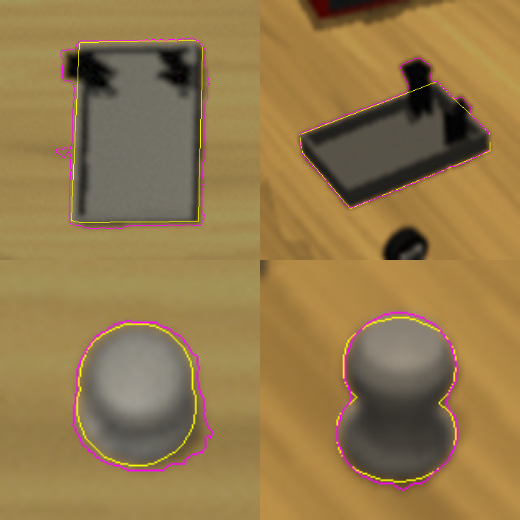

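View pics/s1_1.png

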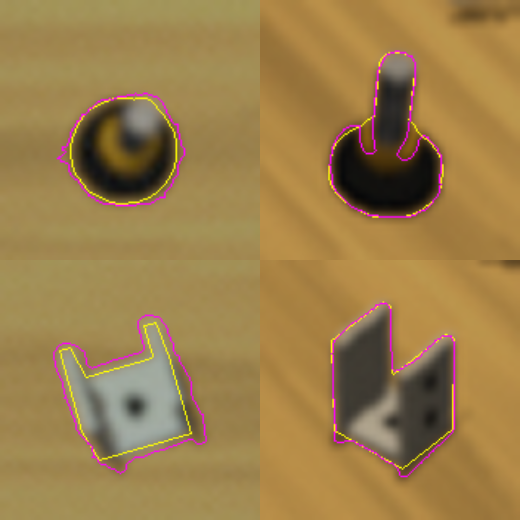

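View pics/s1_2.png

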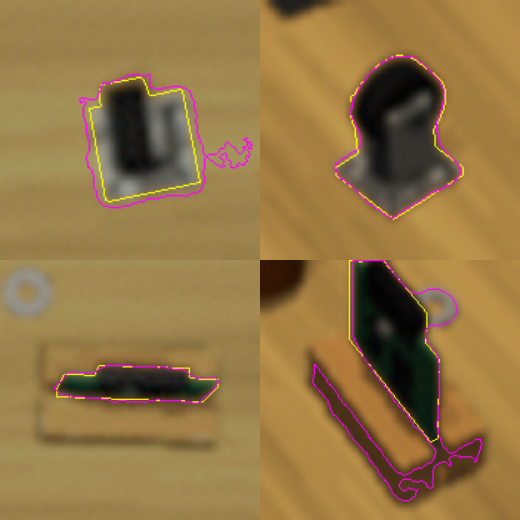

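```bash
cat > d.py <<'E'
import sys; from h import *
# usage: d.py x y gz yaw(deg mod 180)   gz= grasp point height
x,y,gz,yaw=map(float,sys.argv[1:5])
s=r.sense(); p=np.array(s["eef_pos"]); a=s["tcp_rot"][2]
d=np.array([x,y,gz+155])-p
t=np.radians(yaw)-a; t=(t+np.pi/2)%np.pi-np.pi/2
c,q=np.cos(a),np.sin(a)
print("clock %.2f tcp %s yaw %.1f rp %s open %.3f F %s q %s"%(s["clock"],p.round(1),np.degrees(a),np.round(s["tcp_rot"][:2],4),s["opening"],np.round(s["contact_force"],1),np.round(s["qpos"],2)))
print("shift x %.4f y %.4f z %.4f twist %.4f dist %.0f rows>=%d twistrows %d"%((d[0]*c+d[1]*q)/1e3,(d[0]*q-d[1]*c)/1e3,-d[2]/1e3,-t/np.pi,np.linalg.norm(d),np.ceil(np.linalg.norm(d)/41.7),np.ceil(abs(np.degrees(t))/7.16)))
E
python3 d.py 477.4 -123 150 87
```

```text
clock 1.10 tcp [241.  576.7 404.7] yaw 157.3 rp [3.1416 0.    ] open 0.999 F [-0.7  0.5  0.7] q [ 1.17  0.35  1.63 -0.    1.16 -0.  ]
shift x -0.4879 y -0.5544 z 0.0997 twist 0.3907 dist 745 rows>=18 twistrows 10
```

Emit:
apply_moves(
  motion="1 -0.488 -0.5544 0.1 0.39;1 -0.488 -0.5544 0.1 0.39;1 -0.488 -0.5544 0.1 0.39;1 -0.488 -0.5544 0.1 0.39;1 -0.488 -0.5544 0.1 0.39;1 -0.488 -0.5544 0.1 0.39;1 -0.488 -0.5544 0.1 0.39;1 -0.488 -0.5544 0.1 0.39;1 -0.488 -0.5544 0.1 0.39;1 -0.488 -0.5544 0.1 0.39;1 -0.488 -0.5544 0.1 0.39;1 -0.488 -0.5544 0.1 0.39;1 -0.488 -0.5544 0.1 0.39;1 -0.488 -0.5544 0.1 0.39;1 -0.488 -0.5544 0.1 0.39;1 -0.488 -0.5544 0.1 0.39;1 -0.488 -0.5544 0.1 0.39;1 -0.488 -0.5544 0.1 0.39;1 -0.488 -0.5544 0.1 0.39;1 -0.488 -0.5544 0.1 0.39",
)

```text
clock: 2.77
eef_pos: [477.8, -124.7, 304.4]
tcp_rot: [-3.141, -0.0, 1.517]
contact_force: [-0.3, -0.1, -0.2]
opening: 0.994
```

```bash
python3 d.py 477.4 -123 93 87
```

```text
clock 2.77 tcp [ 477.8 -124.7  304.4] yaw 86.9 rp [-3.1413e+00 -1.0000e-04] open 0.994 F [-0.3 -0.1 -0.2] q [-0.26  0.28  2.    0.    0.86 -0.2 ]
shift x 0.0017 y -0.0005 z 0.0564 twist -0.0004 dist 56 rows>=2 twistrows 1
```

Emit:
apply_moves(
  motion="1 0.001 0 0.025 0;1 0.001 0 0.05 0;1 0.001 0 0.057 0;1 0.001 0 0.057 0;-1 0.001 0 0.057 0;-1 0.001 0 0.057 0;-1 0.001 0 0.057 0;-1 0.001 0 0.057 0;-1 0.001 0 0.057 0;-1 0.001 0 0.057 0;-1 0.001 0 0.057 0;-1 0.001 0 0.057 0;-1 0.001 0 0.057 0;-1 0.001 0 0.057 0",
  squeeze=40,
)

```text
clock: 3.93
eef_pos: [477.9, -122.1, 248.2]
tcp_rot: [3.14, 0.0, 1.52]
contact_force: [0.4, 1.4, 5.7]
opening: 0.109
```

```bash
python3 d.py 477.4 -123 123 87
```

```text
clock 3.93 tcp [ 477.9 -122.1  248.2] yaw 87.1 rp [3.1405e+00 2.0000e-04] open 0.109 F [0.4 1.4 5.7] q [-0.25  0.37  2.04  0.    0.73 -0.2 ]
shift x -0.0009 y -0.0005 z -0.0298 twist 0.0006 dist 30 rows>=1 twistrows 1
```

Emit:
apply_moves(
  motion="-1 0 0 -0.005 0;-1 0 0 -0.015 0;-1 0 0 -0.028 0;-1 0 0 -0.045 0;-1 0 0 -0.07 0;-1 0 0 -0.1 0;-1 0 0 -0.11 0;-1 0 0 -0.11 0",
)

```text
clock: 4.6
eef_pos: [478.2, -122.2, 360.7]
tcp_rot: [3.137, 0.001, 1.52]
contact_force: [0.2, -0.4, -1.5]
opening: 0.11
```

```bash
python3 d.py 590 338.8 200 90.6; python3 - <<'E'
from sil import *
f=grab_frame("top"); g=grab_frame("side")
crop(f,(290,195),(40,40),7,"c1.png"); crop(g,(255,205),(60,50),7,"c1s.png")
E
```

```text
clock 4.60 tcp [ 478.2 -122.2  360.7] yaw 87.1 rp [3.1367e+00 1.0000e-03] open 0.110 F [ 0.2 -0.4 -1.5] q [-0.25  0.2   1.95 -0.    0.98 -0.2 ]
shift x 0.4661 y 0.0885 z 0.0057 twist -0.0193 dist 474 rows>=12 twistrows 1
```

View pics/c1s.png

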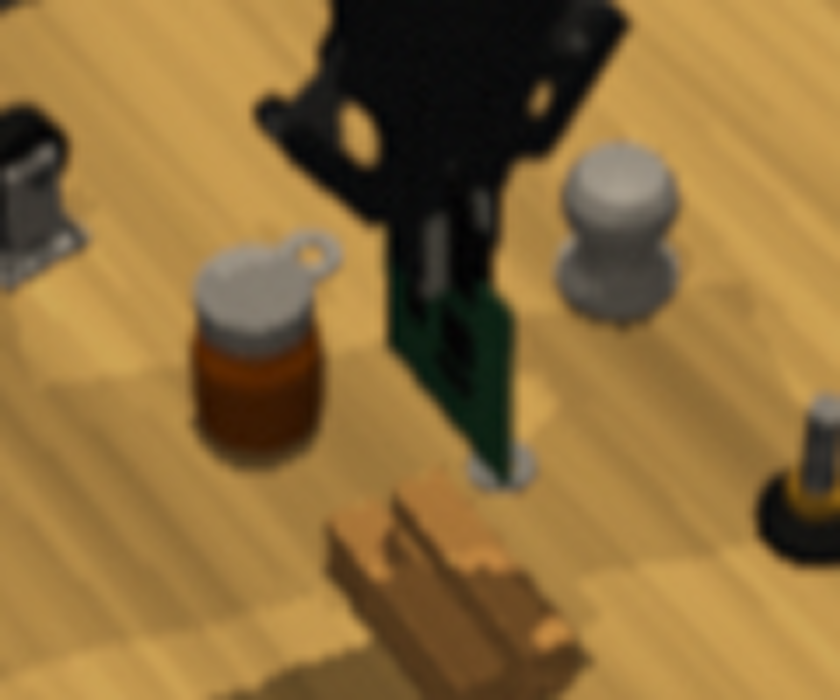

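```bash
python3 - <<'E'
from sil import *
f,g=pickle.load(open("fg0.pkl","rb"))
x,y,w=535.5,338.2,.01
P=[rect(x,y,w,170,112,24),rect(x,y,w,8,87,6,55),rect(x,y,w,8,87,52,55),rect(x,y,w,17,87,65,55)]
crop(f,(131,178),(26,20),14,"g1.png",P); crop(g,(205,130),(30,26),13,"g1s.png",P)
E
```

```text
(no output)
```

View pics/g1.png

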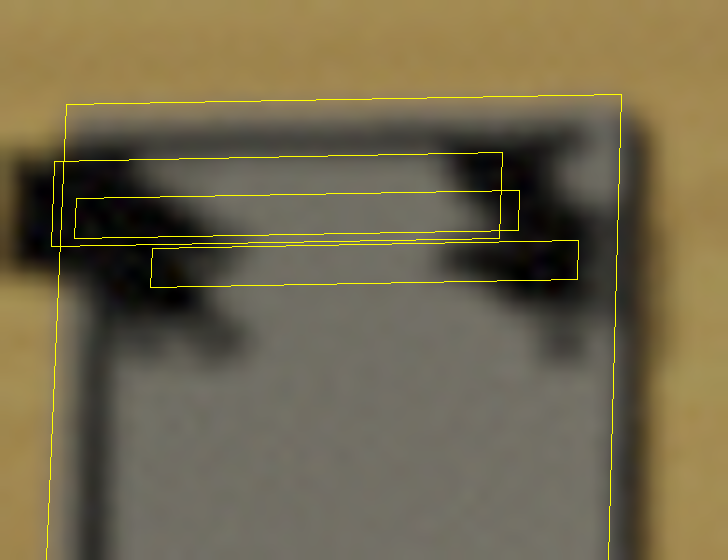

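View pics/g1s.png

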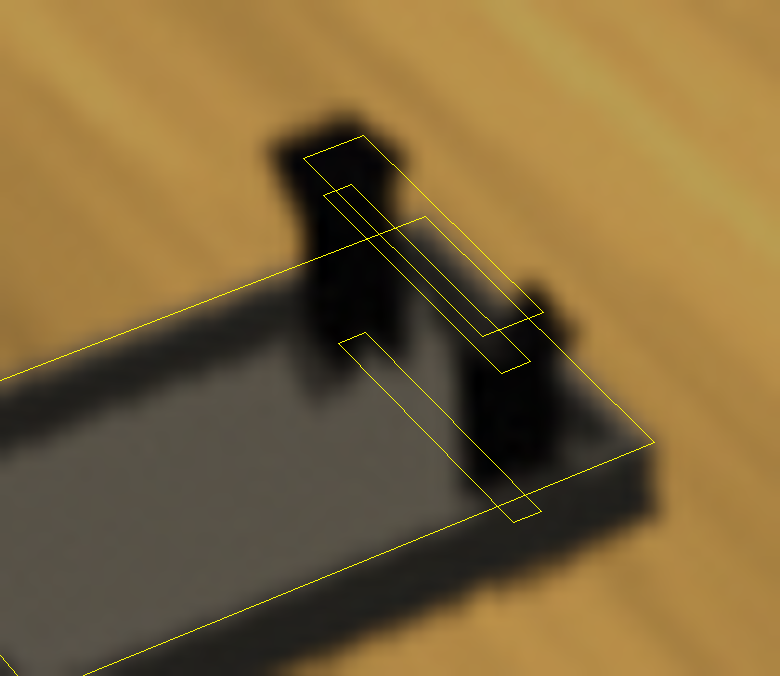

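```bash
cat > s2.py <<'E'
from sil import *
f,g=pickle.load(open("fg0.pkl","rb"))
def hs(x,y,w,gw,tw,yo,yi):
    o=[box(x,y,w,170,112,0,24)]
    for s in(1,-1):
        c=s*(yo+yi)/2
        o+=[box(x,y,w,gw,yo-yi,6,65,55,c),np.vstack([box(x,y,w,gw,yo-yi,52,53,55,c),box(x,y,w,tw,yo-yi,64,65,55,c)])]
    return o
M["housing"]=hs
rows=[]
for thr in (60,75):
  for fs,nm in(((f,),"top"),((g,),"side"),((f,g),"both")):
    q,c,da=sfit("housing",(534,337.5,0.0,20,30,50,40),(8,8,.1,8,10,6,6),fs,thr,44); print(thr,nm,np.round(q,3),round(c,3))
    if thr==60: rows.append(show("housing",q,da,None))
cv2.imwrite("pics/s2.png",rows[2])
E
python3 s2.py
```

```text
60 top [5.34711e+02 3.37875e+02 5.00000e-03 1.99920e+01 2.28910e+01 5.46490e+01
 4.23840e+01] -0.982
60 side [535.404 338.652  -0.     19.929  23.819  52.796  34.023] -0.984
60 both [5.35296e+02 3.38525e+02 6.00000e-03 2.01370e+01 2.33230e+01 5.30860e+01
 3.44350e+01] -0.98
75 top [ 5.32883e+02  3.37843e+02 -3.00000e-03  2.31810e+01  3.17970e+01
  5.59950e+01  4.41980e+01] -0.923
75 side [534.993 338.26   -0.     21.235  26.399  54.599  34.005] -0.974
75 both [ 5.34288e+02  3.38466e+02 -3.00000e-03  2.47340e+01  2.75540e+01
  5.51830e+01  3.49210e+01] -0.946
```

View pics/s2.png

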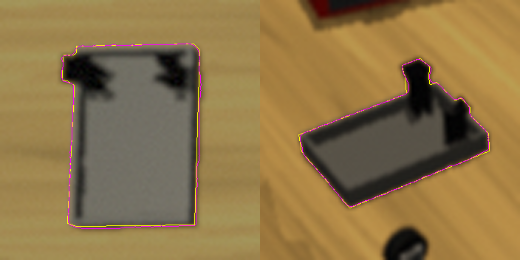

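Emit:
apply_moves(
  motion="-1 0.01 0.002 0 0;-1 0.035 0.006 0 -0.005;-1 0.07 0.013 0 -0.01;-1 0.108 0.02 0 -0.018;-1 0.146 0.028 0 -0.018;-1 0.184 0.035 0 -0.018;-1 0.222 0.042 0 -0.018;-1 0.26 0.049 0 -0.018;-1 0.298 0.057 0 -0.018;-1 0.336 0.064 0 -0.018;-1 0.374 0.071 0 -0.018;-1 0.41 0.078 0 -0.018;-1 0.438 0.083 0 -0.018;-1 0.456 0.087 0 -0.018;-1 0.464 0.0885 0 -0.018;-1 0.466 0.0885 0 -0.018;-1 0.466 0.0885 0 -0.018;-1 0.466 0.0885 0 -0.018",
)

```text
clock: 6.2
eef_pos: [588.9, 338.0, 356.8]
tcp_rot: [-3.14, 0.001, 1.577]
contact_force: [-0.7, -0.3, -0.2]
opening: 0.111
```

```bash
python3 d.py 590.2 338.6 200 90.2; python3 - <<'E'
from sil import *
f=grab_frame("top"); g=grab_frame("side")
pickle.dump((f,g),open("fg1.pkl","wb"))
s=r.sense();x,y,z=s["eef_pos"];z-=155; w=s["tcp_rot"][2]-np.pi/2
P=[rect(x,y,w,4,80,z-87),rect(x,y,w,4,80,z-13),rect(x,y,w,10,46,z-13)]
c=proj(f,[[x,y,z-45]])[0];crop(f,c,(26,26),12,"c2.png",P); c=proj(g,[[x,y,z-45]])[0]; crop(g,c,(30,30),12,"c2s.png",P)
E
```

```text
clock 6.20 tcp [588.9 338.  356.8] yaw 90.3 rp [-3.14e+00  1.20e-03] open 0.111 F [-0.7 -0.3 -0.2] q [ 0.52  0.48  1.55 -0.    1.11  0.51]
shift x 0.0006 y 0.0013 z 0.0018 twist 0.0008 dist 2 rows>=1 twistrows 1
```

View pics/c2.png

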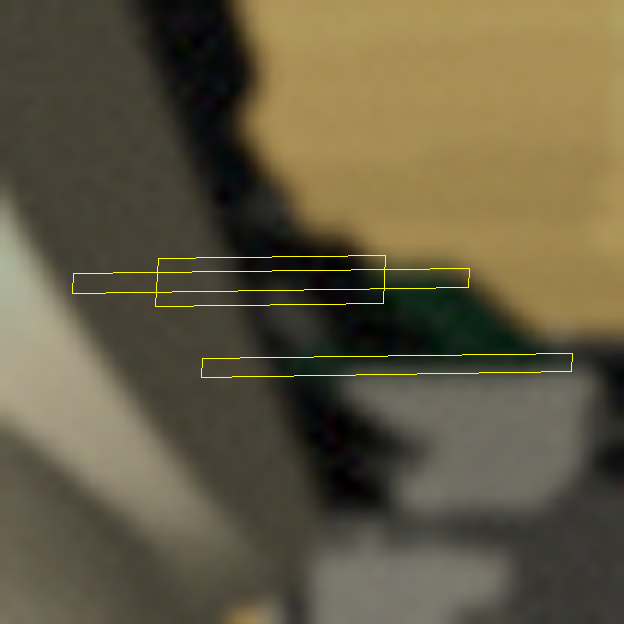

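View pics/c2s.png

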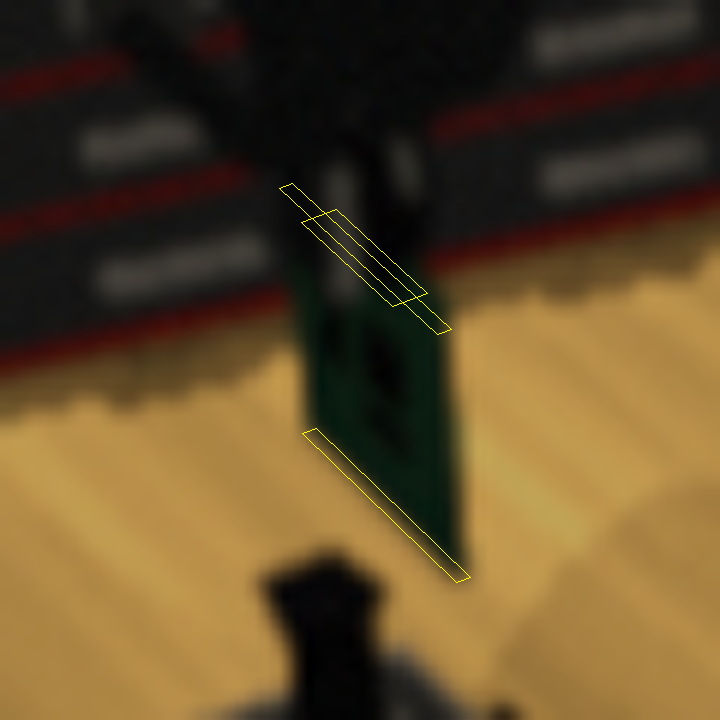

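```bash
cat > s3.py <<'E'
from sil import *
import sys
f,g=pickle.load(open(sys.argv[1],"rb"))
X=[float(a) for a in sys.argv[2:6]]
x,y,z,w=X
for nm,fr in(("top",f),("side",g)):
    c=proj(fr,[[x,y,z-55]])[0]; h=24
    u0,v0=int(c[0]-h),int(c[1]-h)
    im=cv2.resize(fr["img"][v0:v0+2*h,u0:u0+2*h],None,fx=8,fy=8,interpolation=cv2.INTER_CUBIC).astype(int)
    k=((im[...,1]-im[...,0])>6).astype(np.uint8)
    n,l,st,ce=cv2.connectedComponentsWithStats(k); k=(l==1+np.argmax(st[1:,4])).astype(np.uint8)
    pts=np.argwhere(k)[:,::-1]
    hull=cv2.convexHull(pts.astype(np.int32)).reshape(-1,2)/8+[u0,v0]-.5
    q=cv2.approxPolyDP(cv2.convexHull(pts.astype(np.int32)),12,True).reshape(-1,2)/8+[u0,v0]-.5
    print(nm,q.round(1).tolist())
    P=np.vstack([rect(x,y,w,4,80,z-87)[:4],rect(x,y,w,4,80,z-13)[:4]])
    print("model foot",proj(fr,P[:4]).round(1).tolist())
E
python3 s3.py fg1.pkl 588.9 338 201.8 0.004
```

```text
top [[133.5, 167.6], [114.0, 170.6], [110.0, 167.9], [117.8, 160.4], [124.4, 161.1]]
model foot [[134.0, 168.6], [134.1, 167.1], [103.3, 167.5], [103.3, 169.0]]
side [[211.0, 112.6], [200.0, 101.8], [197.9, 88.5], [207.5, 88.5], [209.8, 91.2]]
model foot [[211.4, 115.2], [212.5, 114.8], [199.7, 102.4], [198.6, 102.8]]
```

Emit:
apply_moves(
  motion="-1 0.0006 0.0012 0.01 0;-1 0.0006 0.0012 0.025 0;-1 0.0006 0.0012 0.038 0;-1 0.0006 0.0012 0.044 0;-1 0.0006 0.0012 0.049 0;-1 0.0006 0.0012 0.054 0;-1 0.0006 0.0012 0.059 0;-1 0.0006 0.0012 0.064 0;-1 0.0006 0.0012 0.068 0;-1 0.0006 0.0012 0.072 0;-1 0.0006 0.0012 0.072 0",
)

```text
clock: 7.22
eef_pos: [590.3, 339.5, 284.8]
tcp_rot: [-3.141, 0.001, 1.577]
contact_force: [-0.1, -0.3, -1.4]
opening: 0.107
```

```bash
python3 d.py 590.2 338.6 93 90.2; python3 - <<'E'
from sil import *
f=grab_frame("top"); g=grab_frame("side")
pickle.dump((f,g),open("fg2.pkl","wb"))
crop(g,(205,125),(30,26),13,"c3s.png");crop(f,(131,178),(26,20),14,"c3.png")
E
```

```text
clock 7.22 tcp [590.3 339.5 284.8] yaw 90.4 rp [-3.1407e+00  5.0000e-04] open 0.107 F [-0.1 -0.3 -1.4] q [0.52 0.56 1.6  0.   0.99 0.51]
shift x -0.0009 y -0.0001 z 0.0368 twist 0.0009 dist 37 rows>=1 twistrows 1
```

View pics/c3s.png

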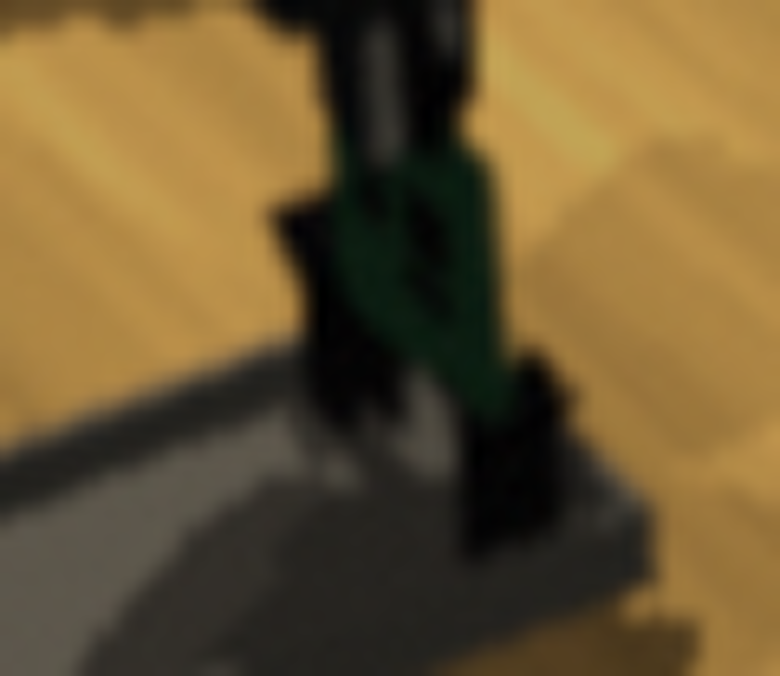

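View pics/c3.png

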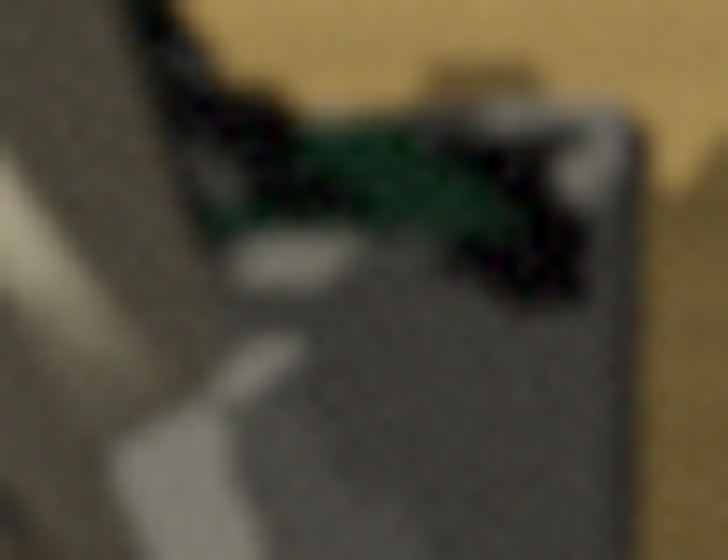

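Emit:
apply_moves(
  motion="-1 -0.0005 0 0.004 0;-1 -0.0005 0 0.008 0;-1 -0.0005 0 0.012 0;-1 -0.0005 0 0.016 0;-1 -0.0005 0 0.02 0;-1 -0.0005 0 0.024 0;-1 -0.0005 0 0.028 0;-1 -0.0005 0 0.031 0;-1 -0.0005 0 0.034 0;-1 -0.0005 0 0.034 0",
)

```text
clock: 8.15
eef_pos: [590.3, 338.9, 250.9]
tcp_rot: [-3.141, 0.001, 1.577]
contact_force: [0.2, -0.6, -0.7]
opening: 0.111
```

Emit:
apply_moves(
  motion="-1 0 0 0.001 0;-1 0 0 0.002 0;-1 0 0 0.003 0;-1 0 0 0.003 0",
)

```text
clock: 8.48
eef_pos: [590.5, 339.1, 248.6]
tcp_rot: [-3.142, 0.0, 1.577]
contact_force: [0.4, 0.8, -1.0]
opening: 0.112
```

Emit:
apply_moves(
  motion="-1 0 0 0.001 0;-1 0 0 0.002 0;-1 0 0 0.002 0",
)

```text
clock: 8.73
eef_pos: [590.8, 339.1, 248.3]
tcp_rot: [3.141, -0.0, 1.577]
contact_force: [-3.3, -2.4, 11.0]
opening: 0.112
```

Emit:
apply_moves(
  motion="-1 0 0 -0.001 0;0 0 0 -0.001 0;0 0 0 -0.001 0;0 0 0 -0.001 0;0 0 0 -0.001 0;0 0 0 -0.001 0;0 0 0 -0.03 0;1 0 0 -0.07 0;1 0 0 -0.11 0;1 0 0 -0.12 0",
)

```text
clock: 9.57
eef_pos: [591.9, 339.9, 373.4]
tcp_rot: [3.134, -0.004, 1.577]
contact_force: [0.7, 0.3, 0.8]
opening: 0.901
```

```bash
python3 d.py 639.5 -6.2 140 60; python3 - <<'E'
from sil import *
f=grab_frame("top"); g=grab_frame("side")
x,y,w,z=590.2,338.6,.004,6
P=[rect(x,y,w,4,80,z+74),rect(x,y,w,10,46,z+100)]
crop(g,(205,125),(30,26),13,"c4s.png",P);crop(f,(131,170),(26,20),14,"c4.png",P)
for n in("side","top"): print([(np.round(d["point"]),d["conf"]) for d in spotter.place_of("card",n)])
E
```

```text
clock 9.57 tcp [591.9 339.9 373.4] yaw 90.4 rp [ 3.1341 -0.0042] open 0.901 F [0.7 0.3 0.8] q [0.52 0.47 1.53 0.   1.13 0.51]
shift x -0.3464 y 0.0454 z 0.0784 twist 0.1687 dist 358 rows>=9 twistrows 5
[(array([585., 340.,  56.]), 0.7)]
[(array([590., 338.,  55.]), 0.65)]
```

View pics/c4s.png

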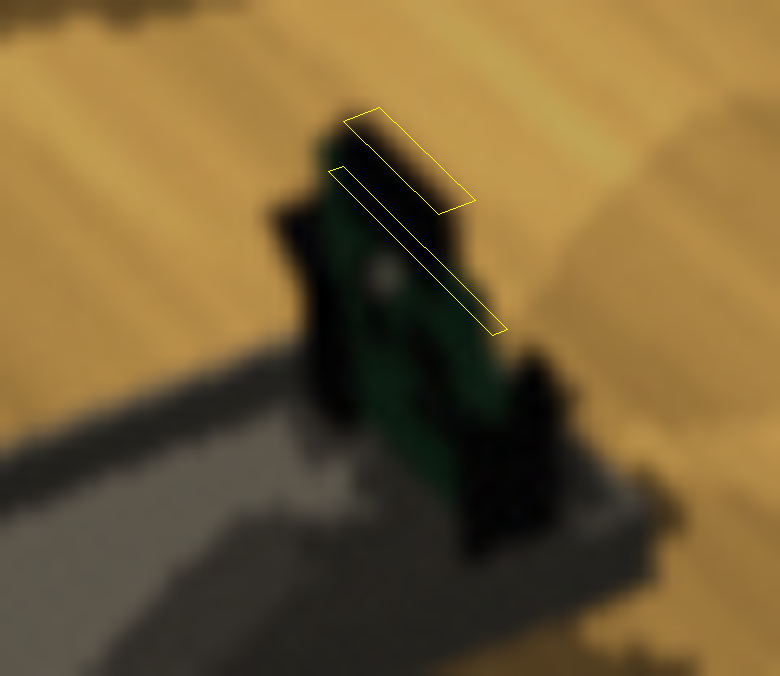

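```bash
python3 d.py 639.5 -6.2 130 1
```

```text
clock 9.77 tcp [590.2 338.9 366.1] yaw 90.4 rp [-3.1411e+00  2.0000e-04] open 0.997 F [-0.5 -0.5 -0.1] q [0.52 0.47 1.54 0.   1.13 0.51]
shift x -0.3454 y 0.0471 z 0.0811 twist 0.4965 dist 358 rows>=9 twistrows 13
```

Emit:
apply_moves(
  motion="1 -0.345 0.047 0.08 0.4965;1 -0.345 0.047 0.08 0.4965;1 -0.345 0.047 0.08 0.4965;1 -0.345 0.047 0.08 0.4965;1 -0.345 0.047 0.08 0.4965;1 -0.345 0.047 0.08 0.4965;1 -0.345 0.047 0.08 0.4965;1 -0.345 0.047 0.08 0.4965;1 -0.345 0.047 0.08 0.4965;1 -0.345 0.047 0.08 0.4965;1 -0.345 0.047 0.08 0.4965;1 -0.345 0.047 0.08 0.4965;1 -0.345 0.047 0.08 0.4965;1 -0.345 0.047 0.08 0.4965;1 -0.345 0.047 0.08 0.4965;1 -0.345 0.047 0.08 0.4965",
)

```text
clock: 11.1
eef_pos: [639.3, -5.5, 285.5]
tcp_rot: [-3.142, 0.002, 0.02]
contact_force: [-0.0, 0.8, 0.2]
opening: 0.999
```

```bash
python3 d.py 639.5 -6.2 41 1
```

```text
clock 11.10 tcp [639.3  -5.5 285.5] yaw 1.1 rp [-3.1415e+00  1.9000e-03] open 0.999 F [-0.   0.8  0.2] q [-0.01  0.5   1.69  0.    0.95  1.54]
shift x 0.0002 y 0.0007 z 0.0895 twist 0.0007 dist 89 rows>=3 twistrows 1
```

Emit:
apply_moves(
  motion="1 0 0.0007 0.03 0;1 0 0.0007 0.06 0;1 0 0.0007 0.08 0;1 0 0.0007 0.0895 0;1 0 0.0007 0.0895 0;-1 0 0.0007 0.0895 0;-1 0 0.0007 0.0895 0;-1 0 0.0007 0.0895 0;-1 0 0.0007 0.0895 0;-1 0 0.0007 0.0895 0;-1 0 0.0007 0.0895 0;-1 0 0.0007 0.0895 0;-1 0 0.0007 0.0895 0;-1 0 0.0007 0.0895 0;-1 0 0.0007 0.0895 0",
  squeeze=60,
)

```text
clock: 12.35
eef_pos: [640.5, -6.4, 199.3]
tcp_rot: [3.141, -0.003, 0.018]
contact_force: [-3.0, 0.5, 8.1]
opening: 0.529
```

Emit:
apply_moves(
  motion="-1 0 0 -0.005 0;-1 0 0 -0.02 0;-1 0 0 -0.045 0;-1 0 0 -0.075 0;-1 0 0 -0.095 0;-1 0 0 -0.1 0;-1 0 0 -0.1 0",
)

```text
clock: 12.93
eef_pos: [640.2, -6.3, 299.3]
tcp_rot: [3.142, -0.004, 0.017]
contact_force: [-0.4, 0.4, -2.7]
opening: 0.526
```

```bash
python3 d.py 508 338.3 139 0.3;  python3 - <<'E'
from sil import *
g=grab_frame("side")
crop(g,(283,165),(40,50),8,"k1s.png")
E
```

```text
clock 12.93 tcp [640.2  -6.3 299.3] yaw 1.0 rp [ 3.1415 -0.0038] open 0.526 F [-0.4  0.4 -2.7] q [-0.01  0.49  1.69  0.    0.97  1.54]
shift x -0.1262 y -0.3469 z 0.0053 twist 0.0039 dist 369 rows>=9 twistrows 1
```

View pics/k1s.png

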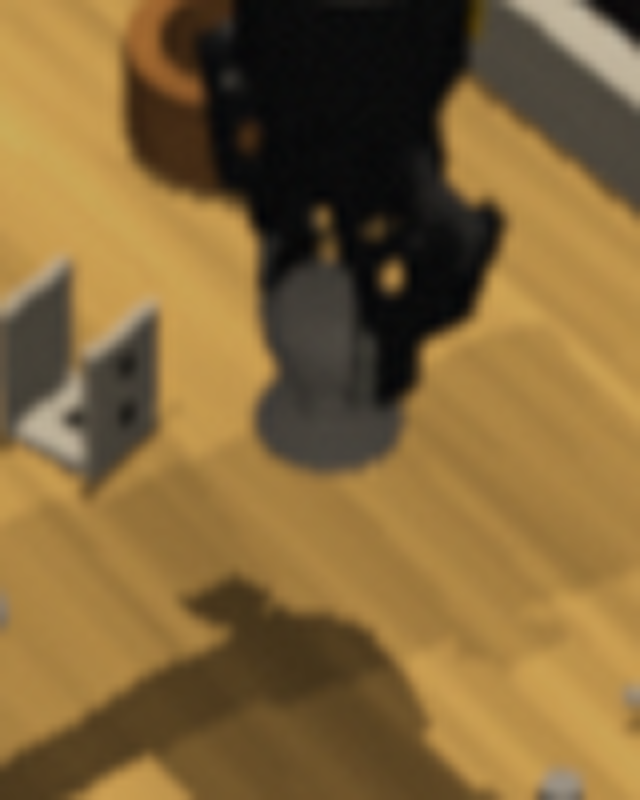

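Emit:
apply_moves(
  motion="-1 -0.004 -0.01 0 0;-1 -0.012 -0.033 0 0;-1 -0.023 -0.064 0 0;-1 -0.036 -0.1 0 0;-1 -0.049 -0.135 0 0;-1 -0.062 -0.17 0 0;-1 -0.075 -0.206 0 0;-1 -0.088 -0.242 0 0;-1 -0.1 -0.276 0 0;-1 -0.111 -0.306 0 0;-1 -0.119 -0.328 0 0;-1 -0.124 -0.341 0 0;-1 -0.126 -0.347 0 0;-1 -0.126 -0.347 0 0;-1 -0.126 -0.347 0 0",
)

```text
clock: 14.23
eef_pos: [507.7, 337.8, 296.5]
tcp_rot: [3.141, 0.001, 0.017]
contact_force: [-0.8, -0.3, -2.0]
opening: 0.53
```

```bash
python3 d.py 508 338.3 53 0.3
```

```text
clock 14.23 tcp [507.7 337.8 296.5] yaw 1.0 rp [3.1406e+00 9.0000e-04] open 0.530 F [-0.8 -0.3 -2. ] q [ 0.58  0.45  1.76 -0.    0.94  2.14]
shift x 0.0003 y -0.0005 z 0.0885 twist 0.0039 dist 89 rows>=3 twistrows 1
```

Emit:
apply_moves(
  motion="-1 0 0 0.02 0;-1 0 0 0.045 0;-1 0 0 0.065 0;-1 0 0 0.078 0;-1 0 0 0.084 0;-1 0 0 0.087 0;-1 0 0 0.089 0;-1 0 0 0.089 0",
)

```text
clock: 14.9
eef_pos: [508.2, 338.4, 208.7]
tcp_rot: [-3.141, -0.001, 0.017]
contact_force: [0.1, -0.6, -2.3]
opening: 0.531
```

Emit:
apply_moves(
  motion="-1 0 0 0.001 0;-1 0 0 0.002 0;-1 0 0 0.002 0",
)

```text
clock: 15.15
eef_pos: [507.9, 338.6, 206.7]
tcp_rot: [-3.141, -0.001, 0.017]
contact_force: [-0.2, 0.3, -2.3]
opening: 0.53
```

Emit:
apply_moves(
  motion="-1 0 0 0.001 0;-1 0 0 0.002 0;-1 0 0 0.002 0;-1 0 0 0.002 0",
)

```text
clock: 15.48
eef_pos: [507.8, 338.6, 205.3]
tcp_rot: [-3.141, -0.001, 0.017]
contact_force: [-2.3, -0.8, 7.6]
opening: 0.53
```

Contact with the floor. Release and lift.

Emit:
apply_moves(
  motion="0.3 0 0 0 0;0.6 0 0 0 0;1 0 0 0 0;1 0 0 0 0;1 0 0 0 0;1 0 0 0 0;1 0 0 -0.02 0;1 0 0 -0.05 0;1 0 0 -0.09 0;1 0 0 -0.12 0;1 0 0 -0.12 0",
)

```text
clock: 16.4
eef_pos: [509.5, 339.6, 330.7]
tcp_rot: [-3.136, -0.008, 0.017]
contact_force: [1.3, -0.3, 1.1]
opening: 0.999
```

```bash
python3 d.py 628 135.3 110 17;  python3 - <<'E'
from sil import *
g=grab_frame("side");f=grab_frame("top")
crop(g,(195,135),(45,40),8,"k2s.png",[circ(508,338.3,26,12),circ(508,338.3,24,51)])
for n in("side","top"): print([(np.round(d["point"]),d["conf"]) for d in spotter.place_of("knob",n)])
E
```

```text
clock 16.40 tcp [509.5 339.6 330.7] yaw 1.0 rp [-3.1364 -0.0082] open 0.999 F [ 1.3 -0.3  1.1] q [ 0.59  0.41  1.73 -0.    0.99  2.14]
shift x 0.1150 y 0.2063 z 0.0657 twist -0.0890 dist 245 rows>=6 twistrows 3
[(array([508., 341.,  36.]), 0.72), (array([588., 338.,  56.]), 0.41)]
[(array([504., 337.,  38.]), 0.57)]
```

View pics/k2s.png

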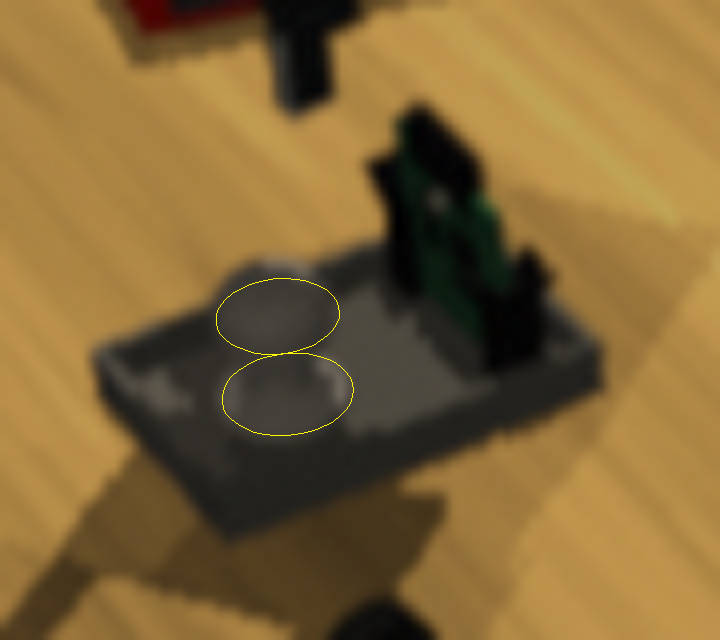

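Emit:
apply_moves(
  motion="1 0.116 0.207 0.02 -0.09;1 0.116 0.207 0.02 -0.09;1 0.116 0.207 0.04 -0.09;1 0.116 0.207 0.066 -0.09;1 0.116 0.207 0.066 -0.09;1 0.116 0.207 0.066 -0.09;1 0.116 0.207 0.066 -0.09;1 0.116 0.207 0.066 -0.09;1 0.116 0.207 0.066 -0.09;1 0.116 0.207 0.066 -0.09",
)

```text
clock: 17.43
eef_pos: [626.7, 134.4, 257.7]
tcp_rot: [-3.141, 0.001, 0.301]
contact_force: [0.4, -0.0, -0.2]
opening: 0.997
```

```bash
python3 d.py 628 135.3 38 17.3
```

```text
clock 17.43 tcp [626.7 134.4 257.7] yaw 17.2 rp [-3.1412e+00  1.1000e-03] open 0.997 F [ 0.4 -0.  -0.2] q [0.21 0.54 1.71 0.   0.9  1.48]
shift x 0.0015 y -0.0005 z 0.0647 twist -0.0004 dist 65 rows>=2 twistrows 1
```

Emit:
apply_moves(
  motion="1 0.0015 -0.0005 0.025 0;1 0.0015 -0.0005 0.05 0;1 0.0015 -0.0005 0.065 0;1 0.0015 -0.0005 0.065 0;-1 0.0015 -0.0005 0.065 0;-1 0.0015 -0.0005 0.065 0;-1 0.0015 -0.0005 0.065 0;-1 0.0015 -0.0005 0.065 0;-1 0.0015 -0.0005 0.065 0;-1 0.0015 -0.0005 0.065 0;-1 0.0015 -0.0005 0.065 0;-1 0.0015 -0.0005 0.065 0;-1 0.0015 -0.0005 0.065 0;-1 0.0015 -0.0005 0.065 0",
  squeeze=50,
)

```text
clock: 18.6
eef_pos: [629.3, 134.8, 195.0]
tcp_rot: [-3.142, -0.003, 0.3]
contact_force: [-1.0, 1.0, 6.9]
opening: 0.53
```

Emit:
apply_moves(
  motion="-1 0 0 -0.005 0;-1 0 0 -0.02 0;-1 0 0 -0.045 0;-1 0 0 -0.08 0;-1 0 0 -0.105 0;-1 0 0 -0.11 0;-1 0 0 -0.11 0",
)

```text
clock: 19.18
eef_pos: [629.2, 134.5, 305.9]
tcp_rot: [3.141, -0.004, 0.3]
contact_force: [-1.1, 0.8, -2.8]
opening: 0.532
```

```bash
python3 d.py 439.3 -322 150 -4.9;  python3 - <<'E'
from sil import *
g=grab_frame("side")
crop(g,(253,130),(45,50),7,"sh1s.png")
E
```

```text
clock 19.18 tcp [629.2 134.5 305.9] yaw 17.2 rp [ 3.1411 -0.0045] open 0.532 F [-1.1  0.8 -2.8] q [ 0.21  0.48  1.68 -0.    0.98  1.48]
shift x -0.3163 y 0.3800 z 0.0009 twist 0.1227 dist 494 rows>=12 twistrows 4
```

View pics/sh1s.png

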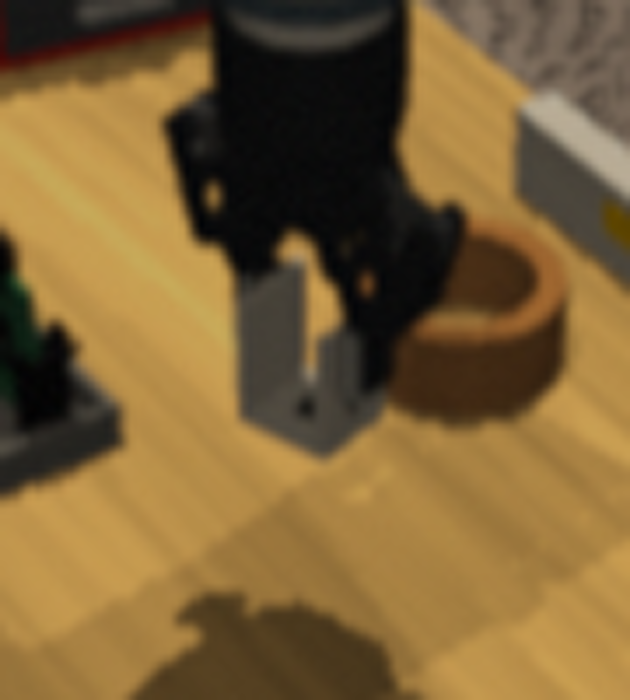

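Emit:
apply_moves(
  motion="-1 -0.006 0.008 0 0;-1 -0.02 0.024 0 0.01;-1 -0.04 0.048 0 0.03;-1 -0.063 0.076 0 0.05;-1 -0.088 0.106 0 0.07;-1 -0.114 0.137 0 0.09;-1 -0.14 0.168 0 0.11;-1 -0.166 0.199 0 0.1227;-1 -0.192 0.23 0 0.1227;-1 -0.218 0.262 0 0.1227;-1 -0.244 0.293 0 0.1227;-1 -0.268 0.322 0 0.1227;-1 -0.29 0.348 0 0.1227;-1 -0.305 0.366 0 0.1227;-1 -0.314 0.377 0 0.1227;-1 -0.3163 0.38 0 0.1227;-1 -0.3163 0.38 0 0.1227;-1 -0.3163 0.38 0 0.1227",
)

```text
clock: 20.73
eef_pos: [438.2, -321.6, 302.2]
tcp_rot: [-3.14, 0.002, -0.086]
contact_force: [0.4, 0.4, -1.4]
opening: 0.53
```

```bash
python3 d.py 439.3 -322 50 -4.9
```

```text
clock 20.73 tcp [ 438.2 -321.6  302.2] yaw -4.9 rp [-3.1402e+00  1.7000e-03] open 0.530 F [ 0.4  0.4 -1.4] q [-0.64  0.35  1.9   0.    0.89  1.02]
shift x 0.0011 y 0.0003 z 0.0972 twist -0.0001 dist 97 rows>=3 twistrows 1
```

Emit:
apply_moves(
  motion="-1 0.001 0 0.02 0;-1 0.001 0 0.048 0;-1 0.001 0 0.07 0;-1 0.001 0 0.085 0;-1 0.001 0 0.093 0;-1 0.001 0 0.096 0;-1 0.001 0 0.098 0;-1 0.001 0 0.098 0",
)

```text
clock: 21.4
eef_pos: [440.2, -322.0, 205.6]
tcp_rot: [3.141, -0.0, -0.085]
contact_force: [-0.2, 0.0, -1.4]
opening: 0.529
```

Emit:
apply_moves(
  motion="-1 0 0 0.001 0;-1 0 0 0.002 0;-1 0 0 0.003 0;-1 0 0 0.003 0",
)

```text
clock: 21.73
eef_pos: [439.8, -322.3, 202.5]
tcp_rot: [3.141, -0.0, -0.086]
contact_force: [0.4, -0.8, -1.5]
opening: 0.535
```

Emit:
apply_moves(
  motion="-1 0 0 0.001 0;-1 0 0 0.002 0;-1 0 0 0.002 0;-1 0 0 0.002 0",
)

```text
clock: 22.07
eef_pos: [439.8, -322.4, 201.0]
tcp_rot: [3.141, -0.0, -0.086]
contact_force: [-2.2, 2.6, 9.0]
opening: 0.533
```

Emit:
apply_moves(
  motion="0.3 0 0 0 0;0.6 0 0 0 0;1 0 0 0 0;1 0 0 0 0;1 0 0 0 0;1 0 0 0 0;1 0 0 -0.02 0;1 0 0 -0.05 0;1 0 0 -0.09 0;1 0 0 -0.13 0;1 0 0 -0.15 0;1 0 0 -0.15 0",
)

```text
clock: 23.07
eef_pos: [441.0, -323.1, 355.3]
tcp_rot: [3.137, -0.007, -0.085]
contact_force: [0.3, 0.1, 0.5]
opening: 1.003
```

```bash
python3 d.py 445 147.8 120 10.9;  python3 - <<'E'
from sil import *
g=grab_frame("side")
M0=tray(516,-328.5,-.085)
crop(g,(318,285),(65,50),6,"sh2s.png",M["shoe"](439.8,-322.4,-.086)[:0])
for n in("side","top"): print([(np.round(d["point"]),d["conf"]) for d in spotter.place_of("shoe",n)])
E
```

```text
clock 23.07 tcp [ 441.  -323.1  355.3] yaw -4.9 rp [ 3.1372 -0.0071] open 1.003 F [0.3 0.1 0.5] q [-0.64  0.28  1.85 -0.    1.    1.02]
shift x -0.0362 y -0.4696 z 0.0803 twist -0.0877 dist 478 rows>=12 twistrows 3
[]
[(array([625., 136.,  28.]), 0.78)]
```

View pics/sh2s.png

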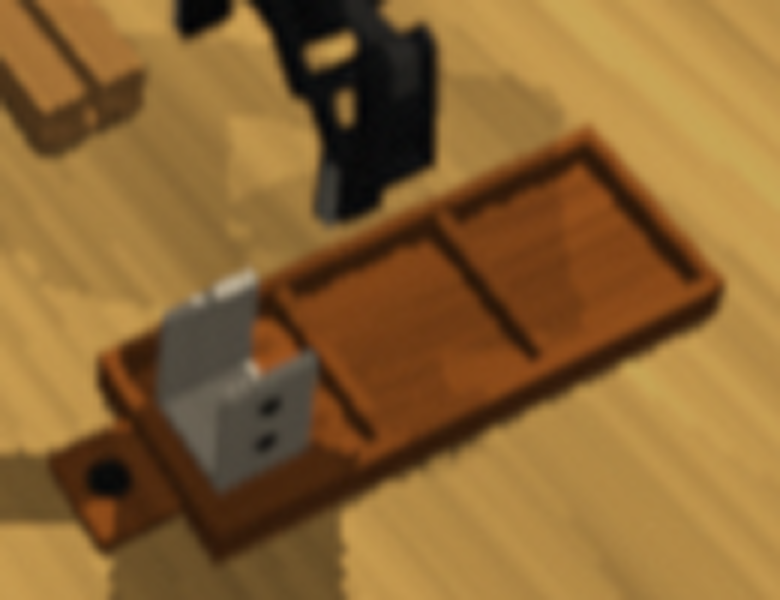

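Emit:
apply_moves(
  motion="1 -0.036 -0.47 0.02 -0.088;1 -0.036 -0.47 0.02 -0.088;1 -0.036 -0.47 0.02 -0.088;1 -0.036 -0.47 0.02 -0.088;1 -0.036 -0.47 0.02 -0.088;1 -0.036 -0.47 0.02 -0.088;1 -0.036 -0.47 0.02 -0.088;1 -0.036 -0.47 0.02 -0.088;1 -0.036 -0.47 0.02 -0.088;1 -0.036 -0.47 0.05 -0.088;1 -0.036 -0.47 0.08 -0.088;1 -0.036 -0.47 0.08 -0.088;1 -0.036 -0.47 0.08 -0.088;1 -0.036 -0.47 0.08 -0.088;1 -0.036 -0.47 0.08 -0.088",
)

```text
clock: 24.47
eef_pos: [443.5, 148.8, 269.2]
tcp_rot: [3.141, 0.003, 0.192]
contact_force: [0.0, -0.2, 0.2]
opening: 1.002
```

```bash
python3 d.py 445 147.8 38 10.9
```

```text
clock 24.47 tcp [443.5 148.8 269.2] yaw 11.0 rp [3.141e+00 2.700e-03] open 1.002 F [ 0.  -0.2  0.2] q [ 0.32  0.3   2.08 -0.    0.77  1.7 ]
shift x 0.0013 y 0.0013 z 0.0762 twist 0.0005 dist 76 rows>=2 twistrows 1
```

Emit:
apply_moves(
  motion="1 0.001 0.001 0.025 0;1 0.001 0.001 0.055 0;1 0.001 0.001 0.072 0;1 0.001 0.001 0.077 0;1 0.001 0.001 0.077 0;-1 0.001 0.001 0.077 0;-1 0.001 0.001 0.077 0;-1 0.001 0.001 0.077 0;-1 0.001 0.001 0.077 0;-1 0.001 0.001 0.077 0;-1 0.001 0.001 0.077 0;-1 0.001 0.001 0.077 0;-1 0.001 0.001 0.077 0;-1 0.001 0.001 0.077 0;-1 0.001 0.001 0.077 0",
  squeeze=50,
)

```text
clock: 25.72
eef_pos: [445.5, 148.5, 194.1]
tcp_rot: [-3.142, -0.001, 0.191]
contact_force: [-1.6, -0.4, 9.9]
opening: 0.318
```

Emit:
apply_moves(
  motion="-1 0 0 -0.005 0;-1 0 0 -0.02 0;-1 0 0 -0.045 0;-1 0 0 -0.08 0;-1 0 0 -0.11 0;-1 0 0 -0.13 0;-1 0 0 -0.13 0",
)

```text
clock: 26.3
eef_pos: [446.3, 148.8, 327.5]
tcp_rot: [-3.141, -0.007, 0.191]
contact_force: [1.4, 1.1, -1.5]
opening: 0.319
```

```bash
python3 d.py 516 -328.5 165 -4.9;  python3 - <<'E'
from sil import *
g=grab_frame("side")
crop(g,(205,160),(45,50),7,"ca1s.png")
E
```

```text
clock 26.30 tcp [446.3 148.8 327.5] yaw 11.0 rp [-3.1407 -0.0069] open 0.319 F [ 1.4  1.1 -1.5] q [0.32 0.21 2.03 0.   0.89 1.7 ]
shift x -0.0223 y 0.4819 z 0.0075 twist 0.0881 dist 482 rows>=12 twistrows 3
```

View pics/ca1s.png

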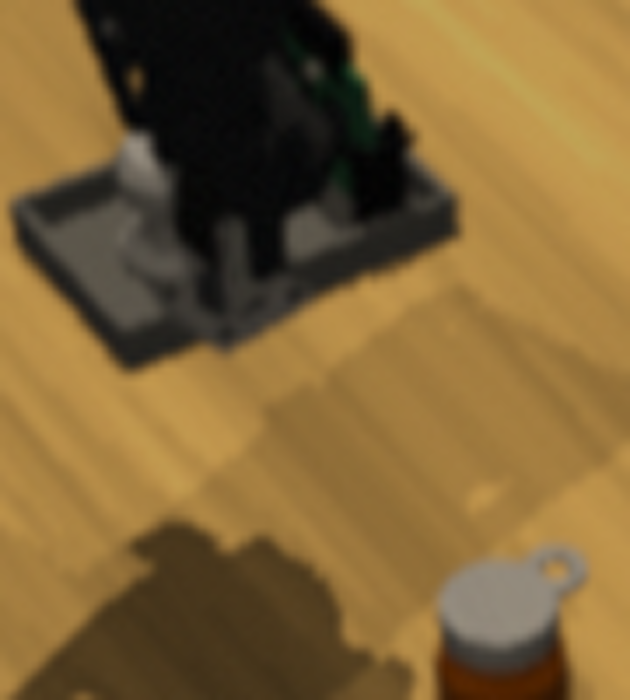

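Emit:
apply_moves(
  motion="-1 -0.001 0.01 0 0;-1 -0.001 0.032 0 0.01;-1 -0.003 0.062 0 0.03;-1 -0.005 0.1 0 0.05;-1 -0.007 0.14 0 0.07;-1 -0.008 0.18 0 0.088;-1 -0.01 0.22 0 0.088;-1 -0.012 0.26 0 0.088;-1 -0.014 0.3 0 0.088;-1 -0.016 0.34 0 0.088;-1 -0.018 0.38 0 0.088;-1 -0.019 0.418 0 0.088;-1 -0.021 0.45 0 0.088;-1 -0.022 0.472 0 0.088;-1 -0.022 0.482 0 0.088;-1 -0.022 0.482 0 0.088;-1 -0.022 0.482 0 0.088;-1 -0.022 0.482 0 0.088",
)

```text
clock: 27.85
eef_pos: [514.5, -327.8, 322.1]
tcp_rot: [-3.14, 0.002, -0.085]
contact_force: [0.8, -0.3, -1.9]
opening: 0.318
```

```bash
python3 d.py 516 -328.5 48 -4.9; python3 - <<'E'
from sil import *
g=grab_frame("side")
crop(g,(318,260),(70,65),6,"ca2s.png")
E
```

```text
clock 27.85 tcp [ 514.5 -327.8  322.1] yaw -4.9 rp [-3.1402e+00  2.1000e-03] open 0.318 F [ 0.8 -0.3 -1.9] q [-0.57  0.42  1.74  0.    0.99  1.09]
shift x 0.0016 y 0.0006 z 0.1191 twist 0.0002 dist 119 rows>=3 twistrows 1
```

View pics/ca2s.png

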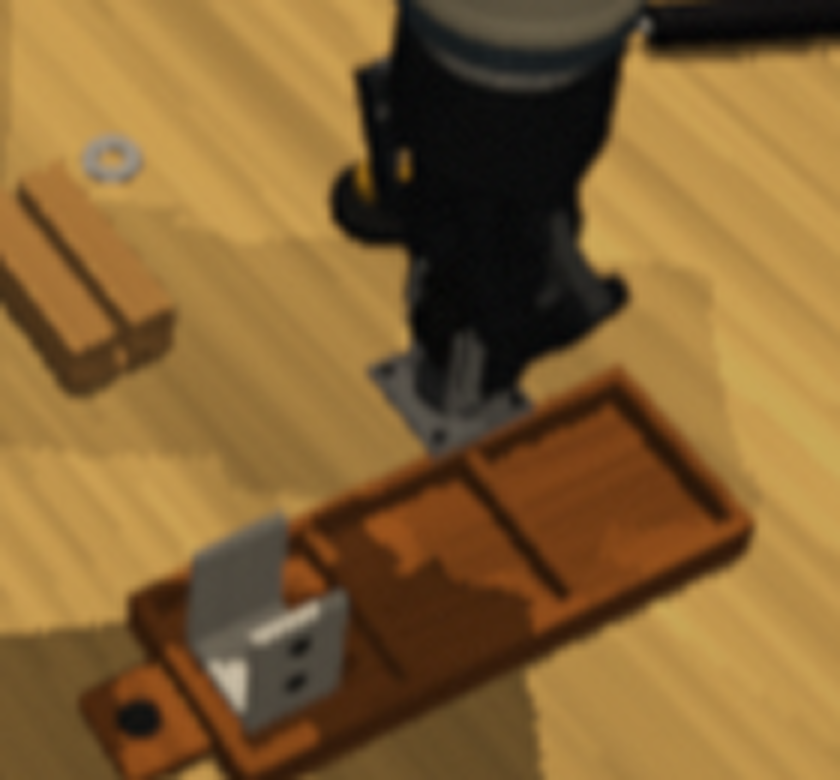

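Emit:
apply_moves(
  motion="-1 0.0015 0.0005 0.02 0;-1 0.0015 0.0005 0.05 0;-1 0.0015 0.0005 0.08 0;-1 0.0015 0.0005 0.1 0;-1 0.0015 0.0005 0.112 0;-1 0.0015 0.0005 0.116 0;-1 0.0015 0.0005 0.119 0;-1 0.0015 0.0005 0.119 0",
)

```text
clock: 28.57
eef_pos: [516.9, -329.5, 204.8]
tcp_rot: [3.141, -0.001, -0.085]
contact_force: [1.0, -0.8, -0.9]
opening: 0.316
```

Emit:
apply_moves(
  motion="-1 0 0 0.001 0;-1 0 0 0.002 0;-1 0 0 0.003 0;-1 0 0 0.003 0",
)

```text
clock: 28.9
eef_pos: [516.6, -329.8, 201.7]
tcp_rot: [3.141, -0.001, -0.085]
contact_force: [-0.6, 0.6, -0.7]
opening: 0.319
```

Emit:
apply_moves(
  motion="-1 0 0 0.001 0;-1 0 0 0.002 0;-1 0 0 0.0025 0;-1 0 0 0.0025 0",
)

```text
clock: 29.23
eef_pos: [516.7, -329.8, 200.1]
tcp_rot: [3.141, -0.001, -0.086]
contact_force: [-4.0, 2.5, 14.2]
opening: 0.319
```

Emit:
apply_moves(
  motion="0.1 0 0 0 0;0.4 0 0 0 0;1 0 0 0 0;1 0 0 0 0;1 0 0 0 0;1 0 0 0 0;1 0 0 -0.02 0;1 0 0 -0.05 0;1 0 0 -0.09 0;1 0 0 -0.13 0;1 0 0 -0.15 0;1 0 0 -0.15 0",
)

```text
clock: 30.23
eef_pos: [517.9, -330.6, 354.3]
tcp_rot: [3.138, -0.008, -0.085]
contact_force: [1.0, -0.6, -0.1]
opening: 1.0
```

```bash
python3 d.py 624 -157.6 130 -4.9;  python3 - <<'E'
from sil import *
g=grab_frame("side")
crop(g,(318,285),(65,50),6,"ca3s.png")
E
```

```text
clock 30.23 tcp [ 517.9 -330.6  354.3] yaw -4.9 rp [ 3.1375 -0.0077] open 1.000 F [ 1.  -0.6 -0.1] q [-0.57  0.39  1.71 -0.    1.04  1.09]
shift x 0.0910 y -0.1814 z 0.0693 twist 0.0000 dist 214 rows>=6 twistrows 1
```

View pics/ca3s.png

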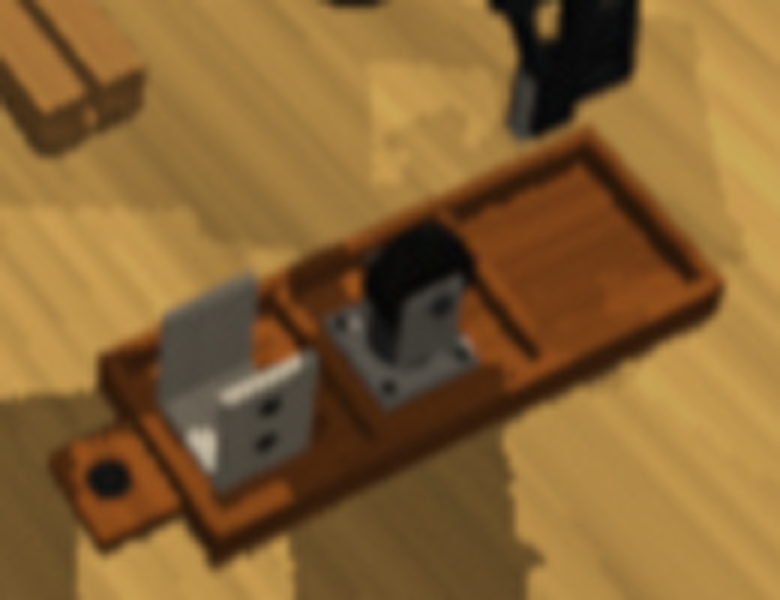

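Emit:
apply_moves(
  motion="1 0.091 -0.181 0.03 0;1 0.091 -0.181 0.03 0;1 0.091 -0.181 0.03 0;1 0.091 -0.181 0.06 0;1 0.091 -0.181 0.069 0;1 0.091 -0.181 0.069 0;1 0.091 -0.181 0.069 0;1 0.091 -0.181 0.069 0;1 0.091 -0.181 0.069 0",
)

```text
clock: 31.03
eef_pos: [622.1, -158.2, 279.8]
tcp_rot: [3.141, 0.0, -0.086]
contact_force: [0.7, -0.1, 0.6]
opening: 0.998
```

```bash
python3 d.py 624 -157.6 47 -4.9
```

```text
clock 31.03 tcp [ 622.1 -158.2  279.8] yaw -4.9 rp [3.1412e+00 4.0000e-04] open 0.998 F [ 0.7 -0.1  0.6] q [-0.25  0.51  1.69 -0.    0.94  1.41]
shift x 0.0018 y -0.0008 z 0.0778 twist -0.0001 dist 78 rows>=2 twistrows 1
```

Emit:
apply_moves(
  motion="1 0.0018 -0.0008 0.025 0;1 0.0018 -0.0008 0.055 0;1 0.0018 -0.0008 0.073 0;1 0.0018 -0.0008 0.078 0;1 0.0018 -0.0008 0.078 0;-1 0.0018 -0.0008 0.078 0;-1 0.0018 -0.0008 0.078 0;-1 0.0018 -0.0008 0.078 0;-1 0.0018 -0.0008 0.078 0;-1 0.0018 -0.0008 0.078 0;-1 0.0018 -0.0008 0.078 0;-1 0.0018 -0.0008 0.078 0;-1 0.0018 -0.0008 0.078 0;-1 0.0018 -0.0008 0.078 0;-1 0.0018 -0.0008 0.078 0;-1 0.0018 -0.0008 0.078 0",
  squeeze=50,
)

```text
clock: 32.37
eef_pos: [624.7, -156.5, 202.2]
tcp_rot: [3.141, -0.001, -0.085]
contact_force: [-0.5, 0.6, 5.6]
opening: 0.148
```

Emit:
apply_moves(
  motion="-1 0 0 -0.005 0;-1 0 0 -0.02 0;-1 0 0 -0.045 0;-1 0 0 -0.08 0;-1 0 0 -0.11 0;-1 0 0 -0.12 0;-1 0 0 -0.12 0",
)

```text
clock: 32.95
eef_pos: [625.4, -156.6, 324.9]
tcp_rot: [3.141, -0.005, -0.085]
contact_force: [0.1, 0.2, -1.2]
opening: 0.149
```

```bash
python3 d.py 592.7 -335 165 -4.9;  python3 - <<'E'
from sil import *
g=grab_frame("side")
crop(g,(312,200),(45,50),7,"fo1s.png")
E
```

```text
clock 32.95 tcp [ 625.4 -156.6  324.9] yaw -4.9 rp [ 3.1408 -0.0052] open 0.149 F [ 0.1  0.2 -1.2] q [-0.25  0.46  1.66  0.    1.02  1.41]
shift x -0.0173 y 0.1805 z 0.0049 twist 0.0001 dist 181 rows>=5 twistrows 1
```

View pics/fo1s.png

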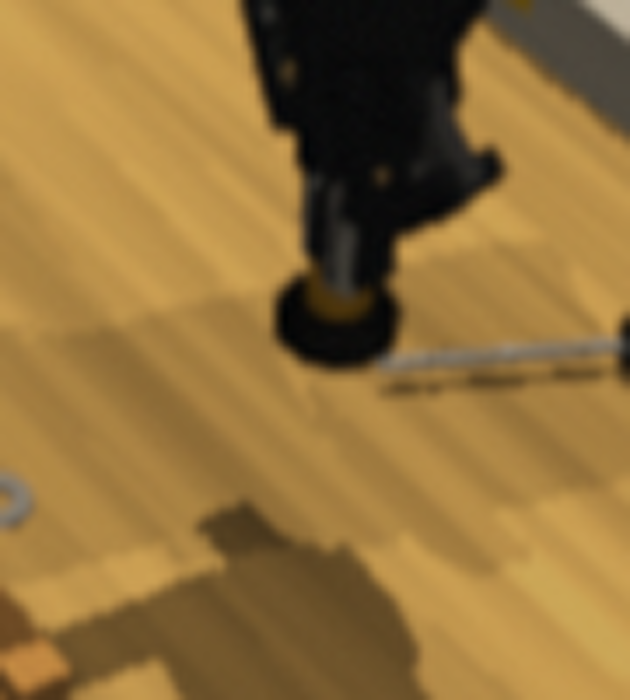

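Emit:
apply_moves(
  motion="-1 -0.001 0.01 0 0;-1 -0.003 0.032 0 0;-1 -0.006 0.065 0 0;-1 -0.01 0.1 0 0;-1 -0.013 0.135 0 0;-1 -0.016 0.163 0 0;-1 -0.017 0.178 0 0;-1 -0.017 0.1805 0 0;-1 -0.017 0.1805 0 0;-1 -0.017 0.1805 0 0",
)

```text
clock: 33.83
eef_pos: [592.0, -334.0, 320.4]
tcp_rot: [-3.14, 0.002, -0.085]
contact_force: [-0.5, 0.4, -1.4]
opening: 0.149
```

```bash
python3 d.py 592.7 -335 56 -4.9
```

```text
clock 33.83 tcp [ 592.  -334.   320.4] yaw -4.9 rp [-3.1402e+00  1.8000e-03] open 0.149 F [-0.5  0.4 -1.4] q [-0.52  0.52  1.58  0.    1.05  1.14]
shift x 0.0008 y 0.0009 z 0.1094 twist 0.0000 dist 109 rows>=3 twistrows 1
```

Emit:
apply_moves(
  motion="-1 0.0005 0.0005 0.02 0;-1 0.0005 0.0005 0.05 0;-1 0.0005 0.0005 0.08 0;-1 0.0005 0.0005 0.096 0;-1 0.0005 0.0005 0.104 0;-1 0.0005 0.0005 0.108 0;-1 0.0005 0.0005 0.11 0;-1 0.0005 0.0005 0.11 0",
)

```text
clock: 34.5
eef_pos: [593.2, -335.0, 212.4]
tcp_rot: [3.141, -0.001, -0.085]
contact_force: [0.2, 1.1, -0.8]
opening: 0.155
```

Emit:
apply_moves(
  motion="-1 0 0 0.001 0;-1 0 0 0.002 0;-1 0 0 0.002 0",
)

```text
clock: 34.75
eef_pos: [592.8, -335.5, 210.5]
tcp_rot: [3.141, -0.001, -0.085]
contact_force: [-0.2, -1.2, -1.7]
opening: 0.146
```

Emit:
apply_moves(
  motion="-1 0 0 0.001 0;-1 0 0 0.002 0;-1 0 0 0.003 0;-1 0 0 0.003 0",
)

```text
clock: 35.08
eef_pos: [592.8, -335.6, 208.2]
tcp_rot: [3.141, -0.001, -0.086]
contact_force: [-3.2, 1.5, 11.9]
opening: 0.154
```

Floor contact; release, rise and clear the cameras' views.

Emit:
apply_moves(
  motion="-0.3 0 0 0 0;0 0 0 0 0;0.5 0 0 0 0;1 0 0 0 0;1 0 0 0 0;1 0 0 0 0;1 0 0 -0.02 0;1 0 0 -0.05 0;1 0 0 -0.09 0;1 0 0 -0.13 0;1 0 0 -0.16 0;1 -0.25 -0.1 -0.16 0;1 -0.25 -0.1 -0.16 0;1 -0.25 -0.1 -0.16 0;1 -0.25 -0.1 -0.16 0;1 -0.25 -0.1 -0.16 0;1 -0.25 -0.1 -0.16 0;1 -0.25 -0.1 -0.16 0;1 -0.25 -0.1 -0.16 0;1 -0.25 -0.1 -0.16 0",
)

```text
clock: 36.75
eef_pos: [351.6, -214.2, 367.2]
tcp_rot: [3.141, -0.001, -0.086]
contact_force: [-0.1, -0.4, -0.3]
opening: 0.998
```

```bash
python3 - <<'E'
from sil import *
f=grab_frame("top"); g=grab_frame("side"); pickle.dump((f,g),open("fg9.pkl","wb"))
for n,m in(("side",g),("top",f)): cv2.imwrite(f"pics/{n}9.png",cv2.cvtColor(m["img"],cv2.COLOR_RGB2BGR))
H=(535.2,338.4,.004);T=(516,-328.5,-.085)
def loc(p,F):
    c,s=np.cos(F[2]),np.sin(F[2]); d=np.array(p[:2])-F[:2]; return [round(d[0]*c+d[1]*s),round(-d[0]*s+d[1]*c),round(p[2])]
for q,F in(("card",H),("knob",H),("shoe",T),("castor",T),("foot",T),("jar",None)):
    for n in("side","top"):
        print(q,n,[(loc(d["point"],F) if F else np.round(d["point"]),round(d["conf"],2)) for d in spotter.place_of(q,n)][:2])
E
```

```text
card side []
card top [([54, 0, 57], 0.63)]
knob side [([-32, 4, 34], 0.54)]
knob top [([-32, 0, 38], 0.62)]
shoe side [([-79, 4, 30], 0.91)]
shoe top []
castor side [([-3, 0, 35], 0.97)]
castor top [([0, 0, 39], 0.64)]
foot side [([77, -7, 38], 0.87), ([-1, 1, 38], 0.41)]
foot top [([15, 670, 57], 0.67), ([76, 4, 37], 0.66)]
jar side [(array([ 591., -339.,   37.]), 0.43)]
jar top [(array([478.,  11.,  37.]), 0.8)]
```

View pics/side9.png

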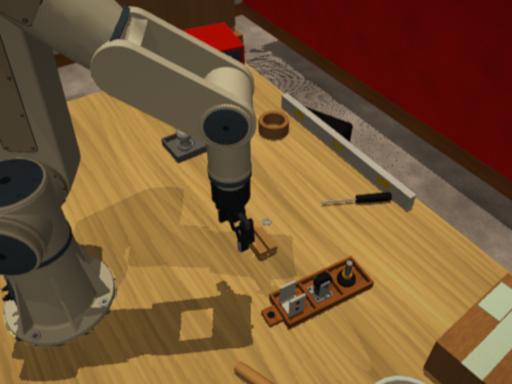

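View pics/top9.png

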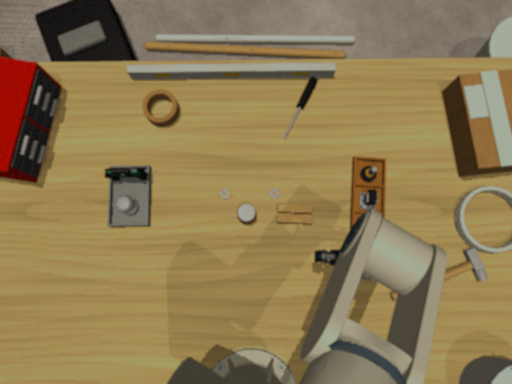

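```bash
python3 - <<'E'
from sil import *
f,g=pickle.load(open("fg9.pkl","rb"))
crop(g,(318,285),(65,50),6,"z9.png",[circ(592.7,-335.5,7,72),circ(592.7,-335.5,23,12)]+[p+np.array([0,0,6]) for p in shoe(439.8,-322.4,-.086)]); crop(f,(130,190),(36,36),8,"z9t.png",[rect(590.2,338.6,.004,10,46,106)])
E
```

```text
(no output)
```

View pics/z9.png

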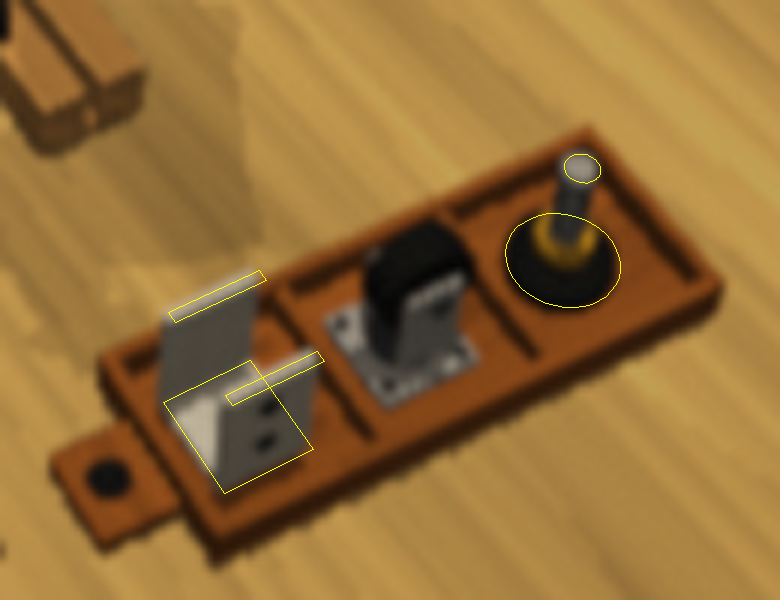

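View pics/z9t.png

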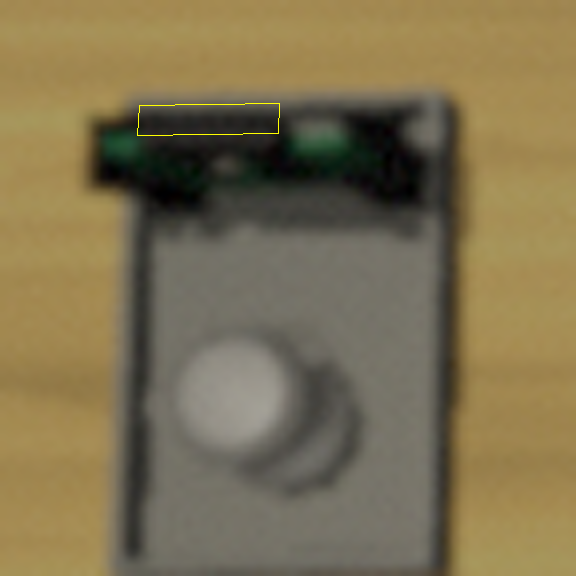

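```bash
python3 -c "
from rig import r
s=r.sense();print(s['clock'],s['contact_force'],abs(s['qvel']).max());print(r.sign_off())"
```

```text
37.45 [-0.64936639  0.7412932   0.39613997] 0.0015599087046862315
the job is handed in; nothing more can be done
None
```

I made up both kits and handed the job in at 37.5 s of the 134 s allowed. The robot gave no verdict, so the result rests on my own last checks.

**What I did:** The card went down between the guides and the knob into the open bay. In the tray, the shoe went next to the tongue, the castor in the middle and the foot in the far cell. Each was lowered until it touched its floor (8–14 N), then released.

**Last checks:** Every position found was inside its limits. Positions below are in the housing or tray frame, in mm:

| Thing | Top camera (x, y, z) | Side camera (x, y, z) |
|---|---|---|
| Card | 54, 0, 57 | not found |
| Knob | −32, 0, 38 | −32, 4, 34 |
| Shoe | not found (arm in the way) | −79, 4, 30 |
| Castor | 0, 0, 39 | −3, 0, 35 |
| Foot | 76, 4, 37 | 77, −7, 38 |

- **Card:** it rests on the top camera alone in the final look, because the arm blocked the side view. The grip also matched its expected fully-home outline in the top picture. A side view just after release read z = 56, but x only about 50.
- **Shoe:** it rests on the side camera alone. Its z reading of 30 sits right on the lower limit, but an outline drawn with the shoe on the cell floor matched the picture.
- **Jar:** it stayed where it was (top camera 478, 11 against 480, 12 at the start).
- **False detections:** the network reported a low-confidence "jar" at the foot's place, a second "foot" in the middle cell and another "foot" by the housing. The pictures showed these were wrong.

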